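# Put the graded coin tubes away in the tray rack

### The arm

A 7-joint arm with a two-finger parallel gripper is mounted at the origin on the work surface. World frame = base frame: x ahead of the robot, y to its left, z up, the work surface at z = 0. Lengths are in m, angles in rad, forces in N, time in s.
With the tool pointing down it reaches from about 0.4 to 0.85 m from the base axis. Payload 10.4 kg.
Tool frame: the origin (TCP) lies between the finger pads; the fingertips stand 22 mm ahead of it and the grasp point (between the pads) lies 3 mm ahead of it (r.nose_length is the distance from the TCP to the fingertips, in m); z points along the fingers, y is the line along which they close (so a half turn about z gives the same grasp; the last joint's range is limited). The gripper opens to 87 mm and grips with 3 to 60 N. Pads are 19 mm wide; open, the fingers measure 117 mm over their backs; the gripper's body (75 mm by 190 mm) begins 51 mm behind the grasp point.
Start: joints at [1.258, 0.332, -0.065, 1.46, 0.022, 1.35, -0.088], TCP at [0.179, -0.599, 0.245] pointing down, gripper open.
Joint ranges: [-2.6, 2.6], [-0.5, 2.12], [-1.47, 1.34], [0.16, 2.42], [-1.27, 4.41], [0.06, 2.06], [-2.6, 2.6]. Speed limits (rad/s): [2.22, 2.22, 2.79, 2.79, 3.14, 3.14, 3.14].

### API

Orientations are given as a unit quaternion [x, y, z, w].
In Python, from bench import readout, cams, r gives the robot as it stands. The module is installed in compiled form; this text tells all that it offers.
- The arm moves only by the tool step_arm, never from a script. Its argument "deltas" is a list that holds one entry, the list of rows, each a list of 7 numbers: the turn, a rotation vector about the tool's x, y, z in rad, then the shift along the tool's x, y, z in m, then the opening in per cent of the stroke, from 0 (shut) to 100 (fully open). A call has 1 to 20 rows; each row is the pose to reach, as a shift and turn from the pose commanded when the call began, along the tool's axes at that moment; what a row does not reach only later rows make up. A row lasts 1/8 s, in which the tool goes at most 62.5 mm and 10.7 degrees, less where a joint would pass 70% of its speed; a pose out of reach is approached as far as the arm can. A call with a gripper value outside its range is refused whole. The fingers move at their own pace and stop on an object; "squeeze" is the grip in N (left out, the last holds). Time passes only in rows, so rows that repeat a pose let the fingers close. It gives the time, the measured TCP pose, the force, the opening and the grip force at its end, in the units of the state.
- readout.read_state(): the state, without advancing time (a new reading comes with each control period).
- cams.camera(name): name is "scene" or "top" or "wrist"; returns a dict with "img" (480x640x3 uint8, red, green, blue), "fx", "fy", "cx", "cy" (pixels), "origin" and "rotation" of the camera in the world; the wrist camera has in their place "T_tool_cam" (4x4, takes a point from camera to tool coordinates, whose origin is the TCP and whose axes are the flange's). Camera axes: x right, y up, looking along -z (the intrinsics and any distortion apply to the point x, -y, -z); pixel columns grow to the right and rows downward; lengths in m; the calibration is good to about 2 mm. A picture is of the moment at which its call begins: read the wrist's pose just before it. There is no depth.
- r.close_job(): hands the job in; it is judged then, once.
The state is a dict: "time": time; "joint_positions": joint angles; "joint_vel": joint speeds; "joint_torque": joint torques, N m; "ee_pos": TCP position; "eef_rot": TCP orientation; "ft_force": force on the tool from outside, world axes, zero at the start; "torque": the same for the moment, N m; "width": finger opening in m; "grip_force": force on a finger pad.
Only numpy, scipy, OpenCV 4.12 (cv2) and the standard library are available. Lean on these libraries where they do the work, as an engineer would, in place of code of your own. Each camera call takes 0.05 s, during which the arm holds its last target. There are 200 camera calls.

### The job

Put the coin tubes away: slide the tray's cover fully open, lay every square coin tube that lies on the desk flat in the tray side by side (none on top of another), and slide the cover fully shut. Then take the tray by its handle, keep it about level, and slide it fully home onto the one rail pair of the rack that is free. Leave the boxes in the rack, the drink can, the computer mouse and the magnifier where they are.

Things in the scene. Friction and masses are not known exactly. Their poses are not given: they have to be found in the camera images.
- tray: loose open wooden tray, about 320 g, outside 148 (x) x 141 (y) x 34 mm high, walls and floor 4 mm thick; four tubes fit in it lying along x, at x = +-34, y = +-27 mm. A bar handle sticks out 78 mm at its -x end; a flat 3 mm cover lies on the walls (top at 37 mm). Origin under the middle of the compartment (handle not counted), z up, x from the handle end to the far end
- tray_handle (a point): grip point in the tray's dark bar handle (24 mm wide in y, from 6 to 34 mm above the tray's underside), mid width and mid height: 134 mm from the tray's origin towards -x, 20 mm above its underside, 60 mm out from the wall, so that the gripper stays outside the rack. Axes as the tray's. Pinch it across its width
- cover (a joint): slide of the tray's cover along the tray's +x: 0 = shut over the compartment, 0.15 m = fully open, hanging out beyond the tray's far end; starts nearly shut, moves with about 0.5 N and stays where it is left (the loose tray may creep along a little)
- cover_grip (a point): the middle of the black grip ridge on the cover: 12 mm thick (tray x), 50 mm long (tray y), rising 20 mm above the cover's top; the point is 12 mm above the cover's top (49 mm above the tray's underside) and lies 52 mm towards -x from the tray's origin when shut; axes as the tray's. Pinch it across its 12 mm thickness
- tube1: square white plastic coin tube with a grey cap at one end, 62 x 26 x 26 mm, 45 g, lying on the desk; origin at its centre, x along its length; None when absent (3 or 4 tubes are present)
- tube2: square white plastic coin tube with a grey cap at one end, 62 x 26 x 26 mm, 45 g, lying on the desk; origin at its centre, x along its length; None when absent (3 or 4 tubes are present)
- tube3: square white plastic coin tube with a grey cap at one end, 62 x 26 x 26 mm, 45 g, lying on the desk; origin at its centre, x along its length; None when absent (3 or 4 tubes are present)
- tube4: square white plastic coin tube with a grey cap at one end, 62 x 26 x 26 mm, 45 g, lying on the desk; origin at its centre, x along its length; None when absent (3 or 4 tubes are present)
- rack: fixed open metal rack, 190 mm wide, 235 mm high, open at the front (its own -x side). Origin under its middle, z up, x front to back. Three rail pairs, tops at 25, 100, 175 mm, from 78 mm before to 78 mm behind the middle; side guides 149.5 mm apart rise 12 mm over the rails and flare for 22 mm in front of them; a stop at the back, 76 mm behind the middle
- rails1 (a point): the middle of the lowest rail pair of the rack, on top of its rails: where the tray's origin comes when the tray is home on this pair; z up, x horizontal from the rack's open front to its back
- rails2 (a point): the middle of the middle rail pair of the rack, on top of its rails: where the tray's origin comes when the tray is home on this pair; z up, x horizontal from the rack's open front to its back
- rails3 (a point): the middle of the highest rail pair of the rack, on top of its rails: where the tray's origin comes when the tray is home on this pair; z up, x horizontal from the rack's open front to its back
- box1: plain white closed card box 136 x 140 x 40 mm, 600 g, standing loose on the lowest rail pair of the rack (no tray fits on that pair then); origin under its centre; None when that pair is free. Two of the three boxes are present
- box2: plain white closed card box 136 x 140 x 40 mm, 600 g, standing loose on the middle rail pair of the rack (no tray fits on that pair then); origin under its centre; None when that pair is free. Two of the three boxes are present
- box3: plain white closed card box 136 x 140 x 40 mm, 600 g, standing loose on the highest rail pair of the rack (no tray fits on that pair then); origin under its centre; None when that pair is free. Two of the three boxes are present
- drinkcan: green drink can, 66 mm across, 122 mm high; bystander; origin under its centre
- mouse: grey computer mouse, 105 x 62 x 33 mm; bystander; origin under its centre
- loupe: black hand magnifier lying flat, lens 64 mm across, 12 mm thick, handle to 120 mm towards -x; bystander; origin under the lens
Not all that is in view belongs to the job. What is shaped like the tube3 but blue or green is not meant.

How it is judged:
By the outcome, as a careful person would: the job done as asked, in the order asked, and still so for the second after the job is handed in, with the robot touching nothing.
Of box1, box2, box3 only 2 to 2 are there at a start; the rules pass over those that are not, and their reading is None.
Of tube1, tube2, tube3, tube4 only 3 to 4 are there at a start; the rules pass over those that are not, and their reading is None.
At some moment in a run one of tube1, tube2, tube3, tube4 may be knocked a few centimetres aside while the robot is not near it.
It also fails if it takes over 210 s, if anything falls off the work surface, if the arm or the gripper's body presses on something with over 40 N, if the wrist force passes 120 N, or if a joint passes its speed limit or range.

## Working session

There is one attempt and no reset: what is moved stays moved. The work goes in short steps, Python scripts to look and compute and a tool call to move; the robot and the scene stay as the last step left them, time stands still between calls to the robot, and variables do not carry over. Pictures are saved under pics/ and viewed, at most 14 in all, crops included, and the job is handed in when it is done.

Besides the shell and the picture viewer there is one more tool, called after "Call:" by a JSON object that holds its "method" and its "body". step_arm: Moves the arm, as the interface text tells. Its arguments: {"type":"object","properties":{"deltas":{"type":"array"},"squeeze":{"type":"number"}},"required":["deltas"]}

```bash
mkdir -p pics; cat > h.py <<'E'
import numpy as np, cv2
from scipy.spatial.transform import Rotation as R
from bench import readout, cams, r
def shot(name,fn=None):
    s=readout.read_state(); c=cams.camera(name)
    if 'T_tool_cam' in c:
        T=np.eye(4); T[:3,:3]=R.from_quat(s['eef_rot']).as_matrix(); T[:3,3]=s['ee_pos']
        T=T@np.array(c['T_tool_cam']); c['origin']=T[:3,3]; c['rotation']=T[:3,:3]
    c['origin']=np.array(c['origin']); c['rotation']=np.array(c['rotation'])
    if c['rotation'].shape!=(3,3): c['rotation']=R.from_quat(c['rotation'].ravel()).as_matrix()
    if fn: cv2.imwrite('pics/'+fn,c['img'][:,:,::-1])
    return c
def ray(c,u,v):
    d=np.array([(u-c['cx'])/c['fx'],-(v-c['cy'])/c['fy'],-1.]); return c['rotation']@d
def onz(c,u,v,z):
    d=ray(c,u,v); o=c['origin']; return o+d*(z-o[2])/d[2]
def proj(c,p):
    q=c['rotation'].T@(np.array(p)-c['origin']); return np.array([c['cx']+c['fx']*q[0]/-q[2], c['cy']-c['fy']*q[1]/-q[2]])
def rel(p,yaw=None,Rm=None):
    """row (turn, shift) in tool axes from present pose to p; tool down w/ tool y axis at world angle yaw"""
    s=readout.read_state(); R0=R.from_quat(s['eef_rot'])
    sh=R0.inv().apply(np.array(p)-np.array(s['ee_pos']))
    rv=np.zeros(3)
    if yaw is not None:
        y=np.array([np.cos(yaw),np.sin(yaw),0]); z=np.array([0,0,-1.]); x=np.cross(y,z)
        Rm=np.stack([x,y,z],1)
        A=[(R0.inv()*R.from_matrix(Rm@np.diag([k,k,1]))).as_rotvec() for k in(1,-1)]
        rv=min(A,key=np.linalg.norm)
    print('rel',np.round(rv,3),np.round(sh,4)); return rv,sh
E
python3 - <<'E'
from h import *
for n in('scene','top','wrist'):
    c=shot(n,n+'0.png'); print(n,{k:(np.round(v,3).tolist()) for k,v in c.items() if k!='img' and not isinstance(v,(dict,str))})
print(readout.read_state())
E
```

```text
scene {'fx': 551.508, 'fy': 551.508, 'cx': 322.364, 'cy': 233.895, 'origin': [1.236, 0.688, 1.192], 'rotation': [[-0.725, -0.492, 0.482], [0.689, -0.517, 0.508], [-0.001, 0.7, 0.714]]}
top {'fx': 482.23, 'fy': 482.23, 'cx': 330.778, 'cy': 237.443, 'origin': [0.448, -0.054, 1.125], 'rotation': [[0.021, 0.997, -0.068], [-1.0, 0.022, 0.015], [0.016, 0.068, 0.998]]}
wrist {'fx': 337.482, 'fy': 337.482, 'cx': 315.829, 'cy': 238.001, 'T_tool_cam': [[-0.0, 0.968, 0.252, 0.068], [1.0, -0.0, 0.0, -0.0], [0.0, 0.252, -0.968, -0.14], [0.0, 0.0, 0.0, 1.0]], 'origin': [0.243, -0.579, 0.384], 'rotation': [[0.286, 0.927, 0.242], [-0.958, 0.277, 0.07], [-0.002, -0.252, 0.968]]}
{'time': 0.15, 'joint_positions': array([ 1.25840899,  0.33270979, -0.06471265,  1.46073912,  0.02162178,
        1.34992091, -0.08851221]), 'joint_vel': array([-0.00057892, -0.00340155,  0.00034852, -0.00271537,  0.00297928,
       -0.00020829,  0.00082798]), 'joint_torque': array([ 1.61139644e-03, -6.23634982e+01,  2.52224406e-02, -3.90138030e+01,
       -6.11791410e-02,  3.73474241e-02,  1.07343326e-04]), 'ee_pos': array([ 0.17851549, -0.59867863,  0.24395173]), 'eef_rot': array([ 9.89519585e-01,  1.44397711e-01, -1.09870874e-04, -5.29204522e-04]), 'ft_force': array([-0.17968755,  0.53672063,  0.07474931]), 'torque': array([-0.05337663,  0.0524706 , -0.05645653]), 'grip_force': 0.0, 'width': 0.08667136373583126}
```

View pics/scene0.png

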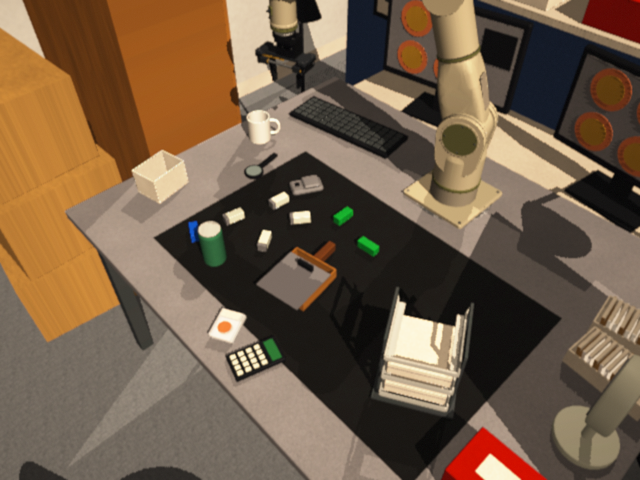

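View pics/top0.png

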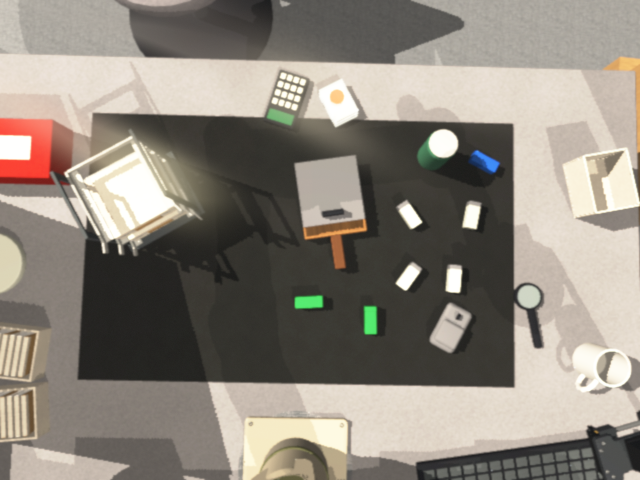

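The three-quarter view shows the tray mid-mat, with 4 white tubes at top-view pixels (409,215), (472,215), (408,277) and (454,279). The rack is at top-view (135,195). I'll measure these next and zoom in on the rack.

```bash
cat >> h.py <<'E'
def tubes(c,zt=0.026,lo=120,amin=60,roi=None):
    im=c['img'].astype(int); m=((im.min(2)>lo)).astype(np.uint8)
    if roi: k=np.zeros_like(m); k[roi[1]:roi[3],roi[0]:roi[2]]=1; m*=k
    out=[]
    for cn in cv2.findContours(m,cv2.RETR_EXTERNAL,cv2.CHAIN_APPROX_NONE)[0]:
        if cv2.contourArea(cn)<amin: continue
        P=np.array([onz(c,u,v,zt)[:2] for u,v in cn[:,0,:]],np.float32)
        (x,y),(w,h),a=cv2.minAreaRect(P*1000)
        if w<h: w,h,a=h,w,a+90
        out.append((x/1000,y/1000,w,h,a,cn[:,0].mean(0)))
    return out
E
python3 - <<'E'
from h import *
c=shot('top')
for t in tubes(c,roi=(385,190,500,300)): print([np.round(q,3) for q in t])
print('tcp px',proj(c,[.179,-.599,.245]))
# tray: walls orange
hsv=cv2.cvtColor(c['img'],cv2.COLOR_RGB2HSV)
for nm,(u,v) in dict(tl=(296,164),tr=(356,156),br=(366,235),bl=(304,240),hend=(340,268)).items(): print(nm,onz(c,u,v,.037).round(3))
big=cv2.resize(c['img'][120:290,50:380],None,fx=2.4,fy=2.4,interpolation=cv2.INTER_CUBIC)
cv2.imwrite('pics/t1.png',big[:,:,::-1])
s=shot('scene'); big2=cv2.resize(s['img'][230:420,240:490],None,fx=3,fy=3,interpolation=cv2.INTER_CUBIC)
cv2.imwrite('pics/s1.png',big2[:,:,::-1])
E
```

```text
[np.float64(0.436), np.float64(-0.352), np.float64(61.761), np.float64(34.354), np.float64(0.169), array([453.587, 278.653])]
[np.float64(0.44), np.float64(-0.248), np.float64(63.998), np.float64(31.499), np.float64(144.681), array([408.079, 276.159])]
[np.float64(0.583), np.float64(-0.392), np.float64(63.426), np.float64(34.031), np.float64(169.891), array([471.453, 215.067])]
[np.float64(0.581), np.float64(-0.248), np.float64(63.054), np.float64(32.839), np.float64(34.789), array([408.797, 214.484])]
tcp px [622.7063329  426.82754795]
tl [0.689 0.013 0.037]
tr [ 0.711 -0.123  0.037]
br [ 0.53  -0.149  0.037]
bl [ 0.516 -0.009  0.037]
hend [ 0.454 -0.092  0.037]
```

View pics/t1.png

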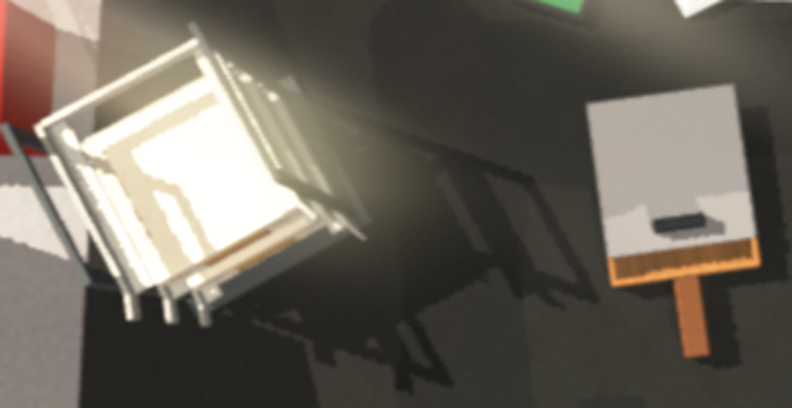

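View pics/s1.png

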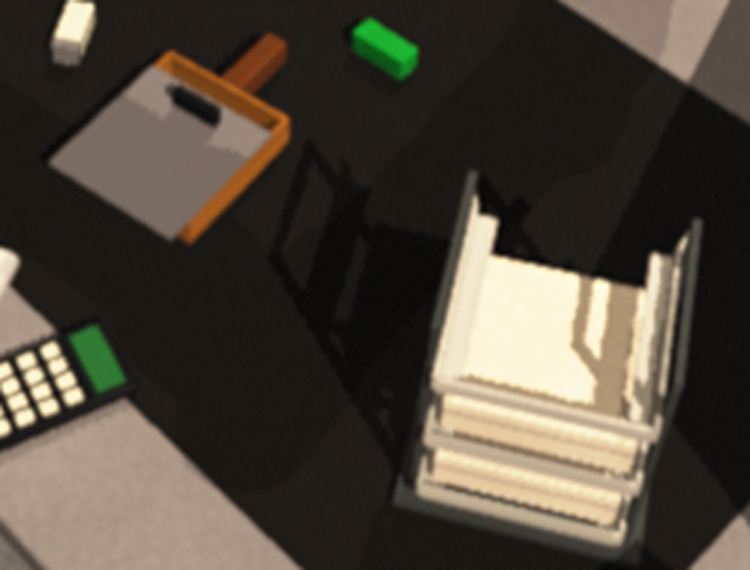

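The top view shows the tray at about (0.597,-0.072) with yaw about 0.1. Its cover is open ~20 mm, with the ridge near top-view pixel (333,212). The rack's front faces the robot, and the boxes look to be on pairs 1 and 2. I'll move over the cover ridge.

```bash
python3 - <<'E'
from h import *
c=shot('top'); print(onz(c,333.3,212.5,.057))
rel([.56,-.08,.2],.1)
big=cv2.resize(c['img'][125:265,60:210],None,fx=4,fy=4,interpolation=cv2.INTER_CUBIC)
cv2.imwrite('pics/t2.png',big[:,:,::-1])
E
```

```text
[ 0.5773292  -0.07375051  0.057     ]
rel [-0.    -0.    -1.381] [ 0.5138 -0.3882  0.0445]
```

View pics/t2.png

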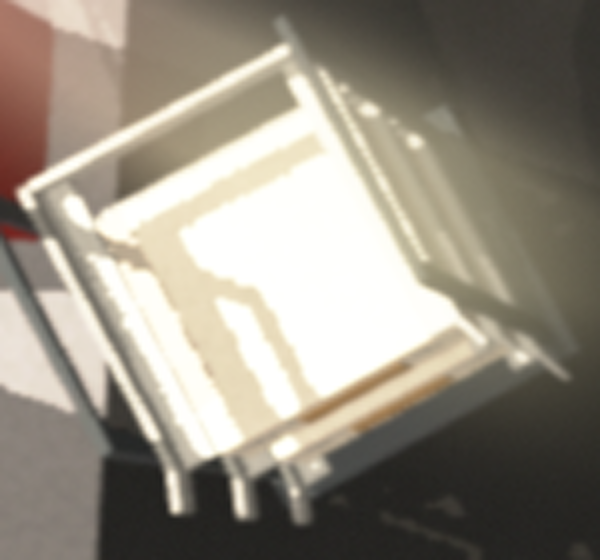

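The rack crop shows that the top pair (rails3) is free. Its back bar runs (20,195)-(290,45), its left guide ends in a flare at (180,510), and the box on pair 2 is visible below it. Moving to the ridge.

Call:
{"method": "step_arm", "body": {"deltas": [[[0,0,-0.19,0.07,-0.053,0,50],[0,0,-0.38,0.14,-0.107,0,50],[0,0,-0.56,0.21,-0.16,0.01,50],[0,0,-0.74,0.28,-0.213,0.02,50],[0,0,-0.92,0.35,-0.267,0.03,50],[0,0,-1.1,0.42,-0.32,0.04,50],[0,0,-1.25,0.48,-0.36,0.0445,50],[0,0,-1.381,0.5138,-0.3882,0.0445,50],[0,0,-1.381,0.5138,-0.3882,0.0445,50],[0,0,-1.381,0.5138,-0.3882,0.0445,50],[0,0,-1.381,0.5138,-0.3882,0.0445,50],[0,0,-1.381,0.5138,-0.3882,0.0445,50]]], "squeeze": 15}}

```text
time: 1.8
ee_pos: [0.5605, -0.0782, 0.1997]
eef_rot: [0.67, 0.743, 0.0, -0.0]
ft_force: [0.4, 0.6, 0.2]
width: 0.0436
grip_force: 0.0
```

```bash
python3 - <<'E'
from h import *
s=readout.read_state(); print(s['time'],s['ee_pos'],s['ft_force'],s['joint_positions'].round(2))
c=shot('wrist','w1.png')
rel([.56,-.08,.2],.1)
E
```

```text
1.8 [ 0.5605133  -0.07819517  0.19972911] [0.40769692 0.64316383 0.18810457] [ 0.59  0.3  -0.63  1.65  0.18  1.25  0.03]
rel [-0.001 -0.     0.001] [ 0.      0.     -0.0002]
```

View pics/w1.png

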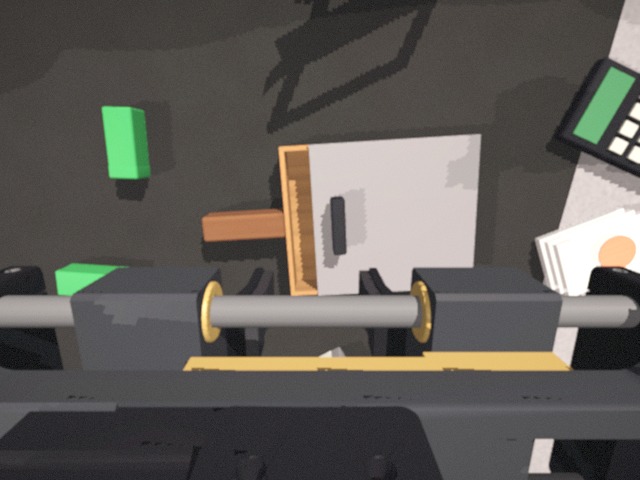

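The wrist view shows the ridge top at about (338,226) and the handle wall at x≈298.

```bash
python3 - <<'E'
from h import *
c=shot('wrist')
for u,v,z in [(338,226,.057),(280,147,.034),(290,295,.034),(316,147,.037),(481,135,.037),(204,216,.034),(205,238,.034)]: print(u,v,onz(c,u,v,z).round(4))
E
```

```text
338 226 [ 0.5775 -0.0727  0.057 ]
280 147 [ 0.5207 -0.0123  0.034 ]
290 295 [ 0.5408 -0.1512  0.034 ]
316 147 [ 0.5521 -0.0092  0.037 ]
481 135 [0.6923 0.015  0.037 ]
204 216 [ 0.4555 -0.0807  0.034 ]
205 238 [ 0.4568 -0.1016  0.034 ]
```

```bash
python3 - <<'E'
from h import *
rel([.5775,-.0727,.0615],.14)
E
```

```text
rel [-0.001  0.    -0.041] [0.0067 0.0186 0.1384]
```

Call:
{"method": "step_arm", "body": {"deltas": [[[0,0,-0.041,0.0067,0.0186,0.05,50],[0,0,-0.041,0.0067,0.0186,0.1,50],[0,0,-0.041,0.0067,0.0186,0.125,50],[0,0,-0.041,0.0067,0.0186,0.138,50],[0,0,-0.041,0.0067,0.0186,0.138,50],[0,0,-0.041,0.0067,0.0186,0.138,10],[0,0,-0.041,0.0067,0.0186,0.138,5],[0,0,-0.041,0.0067,0.0186,0.138,5],[0,0,-0.041,0.0067,0.0186,0.138,5],[0,0,-0.041,0.0067,0.0186,0.138,5]]], "squeeze": 10}}

```text
time: 3.15
ee_pos: [0.5781, -0.0716, 0.0623]
eef_rot: [0.655, 0.755, 0.0, 0.0]
ft_force: [0.2, 0.7, 2.0]
width: 0.012
grip_force: 10.0
```

Call:
{"method": "step_arm", "body": {"deltas": [[[0,0,0,0,0.015,0,5],[0,0,0,0,0.03,0,5],[0,0,0,0,0.045,0,5],[0,0,0,0,0.06,0,5],[0,0,0,0,0.075,0,5],[0,0,0,0,0.09,0,5],[0,0,0,0,0.105,0,5],[0,0,0,0,0.115,0,5],[0,0,0,0,0.122,0,5],[0,0,0,0,0.128,0,5],[0,0,0,0,0.132,0,5],[0,0,0,0,0.132,0,5]]]}}

```text
time: 4.65
ee_pos: [0.7075, -0.0539, 0.0617]
eef_rot: [0.656, 0.755, -0.001, -0.001]
ft_force: [-7.0, 0.7, 7.0]
width: 0.012
grip_force: 10.1
```

```bash
python3 - <<'E'
from h import *
s=readout.read_state(); print(s['ee_pos'],s['ft_force'],s['width'])
c=shot('top'); d=shot('wrist')
a=cv2.resize(c['img'][60:300,280:500],(400,436)); b=cv2.resize(d['img'][:320,150:],(400,262))
o=np.zeros((436,800,3),np.uint8);o[:,:400]=a;o[:262,400:]=b
cv2.imwrite('pics/o1.png',o[:,:,::-1])
E
```

```text
[ 0.70745686 -0.0539039   0.0617128 ] [-6.98000081  0.72480246  6.96044429] 0.012032395425348914
```

View pics/o1.png

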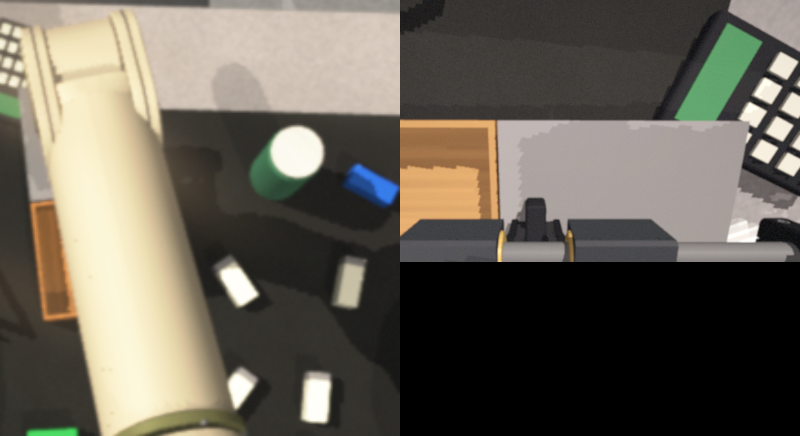

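The cover is fully open: the far wall meets the cover edge, with a 7 N stop force. Releasing, then going to the tube near (0.44,-0.248).

```bash
python3 - <<'E'
from h import *
rel([.44,-.248,.19],.955)
E
```

```text
rel [-0.003 -0.001 -0.815] [-0.1548 -0.2923 -0.1272]
```

Call:
{"method": "step_arm", "body": {"deltas": [[[0,0,0,0,-0.002,0,50],[0,0,0,0,-0.002,0,50],[0,0,0,0,-0.002,-0.001,50],[0,0,0,0,-0.002,-0.05,60],[0,0,0,0,-0.002,-0.1,60],[0,0,-0.16,-0.03,-0.06,-0.127,70],[0,0,-0.33,-0.06,-0.115,-0.127,70],[0,0,-0.5,-0.09,-0.17,-0.127,70],[0,0,-0.66,-0.12,-0.225,-0.127,70],[0,0,-0.815,-0.15,-0.275,-0.127,70],[0,0,-0.815,-0.1548,-0.2923,-0.127,70],[0,0,-0.815,-0.1548,-0.2923,-0.127,70],[0,0,-0.815,-0.1548,-0.2923,-0.127,70],[0,0,-0.815,-0.1548,-0.2923,-0.127,70]]]}}

```text
time: 6.5
ee_pos: [0.442, -0.2464, 0.1891]
eef_rot: [0.302, 0.953, 0.0, 0.0]
ft_force: [0.3, 0.3, -0.4]
width: 0.0607
grip_force: 0.0
```

```bash
python3 - <<'E'
from h import *
s=readout.read_state(); print(s['ee_pos'],s['ft_force'],s['width'])
d=shot('wrist','w2.png'); t=shot('top','tt2.png')
for q in tubes(d,lo=150,amin=300,roi=(0,0,640,265)): print([np.round(x,3) for x in q])
E
```

```text
[ 0.44196712 -0.24642374  0.18911047] [ 0.29301594  0.25360822 -0.38286466] 0.06072389789181842
[np.float64(0.409), np.float64(-0.341), np.float64(35.132), np.float64(15.802), np.float64(54.856), array([215.354, 259.392])]
[np.float64(0.296), np.float64(-0.483), np.float64(42.556), np.float64(34.896), np.float64(131.606), array([ 12.855, 245.677])]
[np.float64(0.439), np.float64(-0.249), np.float64(64.168), np.float64(26.36), np.float64(144.39), array([312.12 , 225.689])]
[np.float64(0.325), np.float64(-0.343), np.float64(98.159), np.float64(63.81), np.float64(152.763), array([152.462, 185.462])]
[np.float64(0.177), np.float64(-0.336), np.float64(138.718), np.float64(54.829), np.float64(90.021), array([41.831, 35.443])]
```

View pics/w2.png

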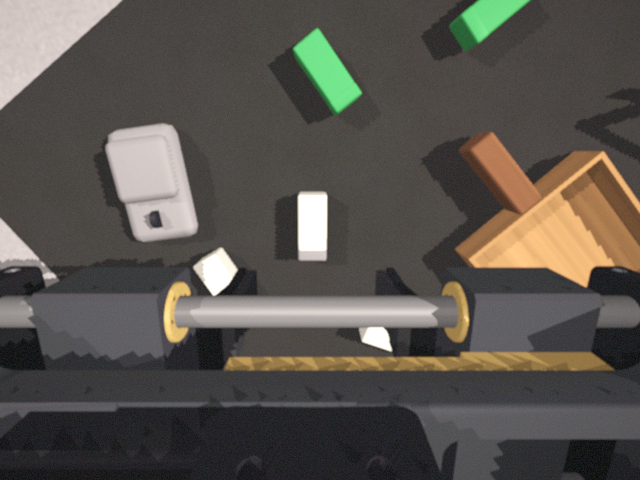

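The wrist view shows the first tube at (312,226), i.e. (0.439,-0.249), and the open tray to the right with wall corners (458,250) and (601,152).

```bash
python3 - <<'E'
from h import *
d=shot('wrist')
a=onz(d,458,250,.034);b=onz(d,602,152,.034);e=onz(d,475,140,.034)
print(a,b,e,np.linalg.norm(a-b)); v=b-a;yaw=np.arctan2(-v[0],v[1]);x=np.array([np.cos(yaw),np.sin(yaw),0]);print(yaw,(a+b)/2+.074*x)
rel([.439,-.249,.028],.949)
E
```

```text
[ 0.53182361 -0.15172068  0.034     ] [ 0.5259798  -0.00927997  0.034     ] [ 0.45520426 -0.09283838  0.034     ] 0.14256053594334275
0.04100322275606346 [ 0.60283951 -0.07746694  0.034     ]
rel [ 0.    -0.     0.008] [ 0.0008 -0.0034  0.161 ]
```

Call:
{"method": "step_arm", "body": {"deltas": [[[0,0,0.008,0.0008,-0.0034,0.06,70],[0,0,0.008,0.0008,-0.0034,0.12,70],[0,0,0.008,0.0008,-0.0034,0.15,70],[0,0,0.008,0.0008,-0.0034,0.161,70],[0,0,0.008,0.0008,-0.0034,0.161,70],[0,0,0.008,0.0008,-0.0034,0.161,15],[0,0,0.008,0.0008,-0.0034,0.161,15],[0,0,0.008,0.0008,-0.0034,0.161,15],[0,0,0.008,0.0008,-0.0034,0.161,15],[0,0,0.008,0.0008,-0.0034,0.16,15],[0,0,0.008,0.0008,-0.0034,0.1,15],[0,0,0.008,0.0008,-0.0034,0.04,15],[0,0,0.008,0.0008,-0.0034,0.02,15]]], "squeeze": 15}}

```text
time: 8.28
ee_pos: [0.4398, -0.2502, 0.1728]
eef_rot: [0.306, 0.952, -0.001, 0.002]
ft_force: [-0.1, -0.6, -0.9]
width: 0.0259
grip_force: 15.0
```

```bash
python3 - <<'E'
from h import *
s=readout.read_state(); print(s['ee_pos'],s['ft_force'],s['width'],s['joint_positions'].round(2))
rel([.605,-.085,.19],1.67)
E
```

```text
[ 0.43975185 -0.25016606  0.1727686 ] [-0.08736754 -0.63196656 -0.94503106] 0.02593823472551894 [ 1.09  0.19 -0.73  1.84  0.14  1.16  1.27]
rel [-0.002  0.005 -0.722] [-0.038   0.2305 -0.0171]
```

Call:
{"method": "step_arm", "body": {"deltas": [[[0,0,-0.15,-0.008,0.05,-0.017,15],[0,0,-0.3,-0.016,0.1,-0.017,15],[0,0,-0.45,-0.024,0.15,-0.017,15],[0,0,-0.6,-0.032,0.2,-0.017,15],[0,0,-0.722,-0.038,0.2305,-0.017,15],[0,0,-0.722,-0.038,0.2305,-0.017,15],[0,0,-0.722,-0.038,0.2305,-0.017,15],[0,0,-0.722,-0.038,0.2305,-0.017,15]]]}}

```text
time: 9.28
ee_pos: [0.6031, -0.086, 0.1861]
eef_rot: [-0.048, 0.999, -0.0, -0.0]
ft_force: [-0.3, 0.4, -0.7]
width: 0.0261
grip_force: 15.0
```

```bash
python3 - <<'E'
from h import *
s=readout.read_state(); print(s['ee_pos'],s['joint_positions'].round(2))
d=shot('wrist','w3.png')
E
```

```text
[ 0.60310783 -0.08601487  0.18606505] [ 0.73  0.48 -0.88  1.55  0.38  1.3   1.47]
```

View pics/w3.png

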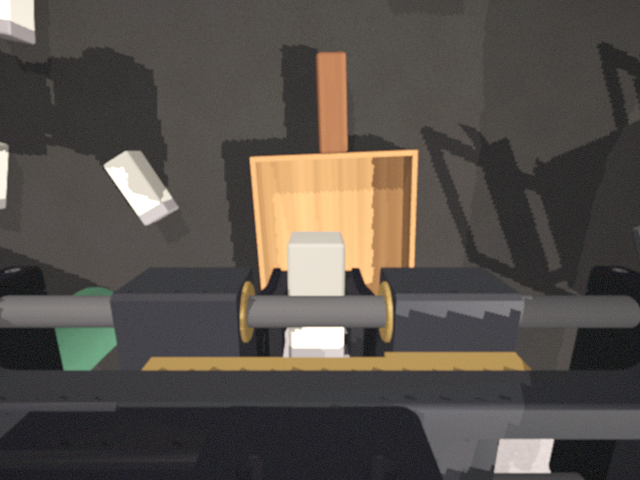

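The wrist view shows the open tray: near corners (250,159) and (417,151), handle end (318..346,54), and the held tube at (316,250). Computing the tray pose.

```bash
cat >> h.py <<'E'
def traypose(d,L,Rr,hl,hr):
    a=onz(d,*L,.034);b=onz(d,*Rr,.034);h=(onz(d,*hl,.034)+onz(d,*hr,.034))/2
    m=(a+b)/2; v=b-a; y1=np.arctan2(-v[0],v[1]); w=m-h; y2=np.arctan2(w[1],w[0])
    yaw=(y1+y2)/2; x=np.array([np.cos(yaw),np.sin(yaw),0])
    print('len',np.linalg.norm(v),np.linalg.norm(w),'yaws',y1,y2,'ctr',m+.074*x, h+.152*x); return (m+.074*x)[:2],yaw
def slot(ctr,yaw,sx,sy):
    c,s=np.cos(yaw),np.sin(yaw); return ctr[0]+c*sx-s*sy, ctr[1]+s*sx+c*sy
E
python3 - <<'E'
from h import *
d=shot('wrist')
c,y=traypose(d,(250,159),(417,151),(318,54),(346,54))
p=slot(c,y,.034,-.027); print(p); rel([p[0],p[1],.036],y+np.pi/2)
E
```

```text
len 0.14069243948217236 0.07698904325200938 yaws 0.14336243464776707 0.12258491080716996 ctr [ 0.60999659 -0.06796697  0.034     ] [ 0.6108967  -0.06703964  0.034     ]
(np.float64(0.6472761560350059), np.float64(-0.09022082525658698))
rel [-0.001  0.    -0.036] [-0.0433 -0.0086  0.1502]
```

Call:
{"method": "step_arm", "body": {"deltas": [[[0,0,-0.036,-0.0433,-0.0086,0,15],[0,0,-0.036,-0.0433,-0.0086,0.04,15],[0,0,-0.036,-0.0433,-0.0086,0.09,15],[0,0,-0.036,-0.0433,-0.0086,0.12,15],[0,0,-0.036,-0.0433,-0.0086,0.14,15],[0,0,-0.036,-0.0433,-0.0086,0.152,15],[0,0,-0.036,-0.0433,-0.0086,0.152,15],[0,0,-0.036,-0.0433,-0.0086,0.152,45],[0,0,-0.036,-0.0433,-0.0086,0.152,45],[0,0,-0.036,-0.0433,-0.0086,0.152,45],[0,0,-0.036,-0.0433,-0.0086,0.1,45],[0,0,-0.036,-0.0433,-0.0086,0.04,45],[0,0,-0.036,-0.0433,-0.0086,0.0,45]]]}}

```text
time: 11.0
ee_pos: [0.6482, -0.0887, 0.1894]
eef_rot: [-0.068, 0.998, -0.0, 0.001]
ft_force: [0.3, 1.2, 0.2]
width: 0.0391
grip_force: 0.0
```

```bash
python3 - <<'E'
from h import *
s=readout.read_state(); print(s['ee_pos'],s['ft_force'],s['joint_positions'].round(2))
d=shot('wrist'); t=shot('top')
o=np.hstack([cv2.resize(d['img'],(400,300)),cv2.resize(t['img'][120:300,260:500],(400,300))]); cv2.imwrite('pics/o3.png',o[:,:,::-1])
for q in tubes(t,roi=(385,190,500,300)): print([np.round(x,3) for x in q])
E
```

```text
[ 0.64819032 -0.08867834  0.18938419] [0.33250652 1.15972091 0.21780845] [ 0.66  0.57 -0.86  1.42  0.43  1.35  1.5 ]
[np.float64(0.436), np.float64(-0.352), np.float64(62.287), np.float64(33.141), np.float64(175.745), array([453.575, 278.685])]
[np.float64(0.58), np.float64(-0.394), np.float64(52.884), np.float64(26.21), np.float64(169.965), array([472.262, 216.344])]
[np.float64(0.512), np.float64(-0.241), np.float64(249.738), np.float64(95.628), np.float64(1.171), array([399.935, 249.634])]
```

View pics/o3.png

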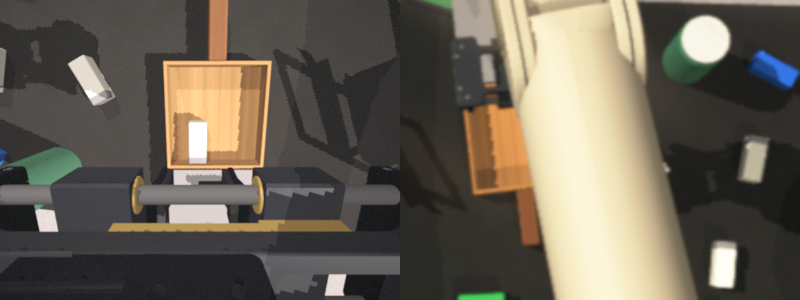

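The first tube lies well in the tray, on the far right-hand side. Next I'll measure the can's clearance and tube 2.

```bash
python3 - <<'E'
from h import *
t=shot('top'); im=t['img']
print(onz(t,443,143,.122), onz(t,434,168,0))
d=shot('wrist')
for q in tubes(d,lo=110,amin=250,roi=(90,70,200,180)): print([np.round(x,3) for x in q])
rel([.575,-.235,.2],2.178)
E
```

```text
[ 0.7232008  -0.30212992  0.122     ] [ 0.6958725  -0.31128581  0.        ]
[np.float64(0.582), np.float64(-0.244), np.float64(66.318), np.float64(35.379), np.float64(34.175), array([145.99 , 127.219])]
rel [-0.001  0.001 -0.472] [ 0.0918 -0.1349 -0.0134]
```

Call:
{"method": "step_arm", "body": {"deltas": [[[0,0,-0.12,0.023,-0.034,-0.013,70],[0,0,-0.24,0.046,-0.068,-0.013,70],[0,0,-0.36,0.069,-0.1,-0.013,70],[0,0,-0.472,0.0918,-0.1349,-0.013,70],[0,0,-0.472,0.0918,-0.1349,-0.013,70],[0,0,-0.472,0.0918,-0.1349,-0.013,70]]]}}

```text
time: 11.95
ee_pos: [0.5745, -0.2343, 0.198]
eef_rot: [-0.299, 0.954, 0.001, -0.0]
ft_force: [-1.2, 0.7, 0.3]
width: 0.061
grip_force: 0.0
```

```bash
python3 - <<'E'
from h import *
s=readout.read_state(); print(s['ee_pos'],s['ft_force'],s['joint_positions'].round(2))
d=shot('wrist','w4.png')
for q in tubes(d,lo=110,amin=250,roi=(100,20,500,262)): 
    print([np.round(x,3) for x in q])
    if abs(q[0]-.58)<.03 and abs(q[1]+.246)<.04: rel([q[0],q[1],.028],np.radians(q[4]+90))
E
```

```text
[ 0.57450448 -0.23426388  0.19796366] [-1.17411123  0.69229081  0.28459563] [ 1.01  0.52 -0.95  1.5   0.42  1.34  2.21]
[np.float64(0.581), np.float64(-0.25), np.float64(64.687), np.float64(27.215), np.float64(34.586), array([298.005, 222.049])]
rel [ 0.001 -0.     0.004] [ 0.004  -0.0171  0.1703]
[np.float64(0.583), np.float64(-0.392), np.float64(66.971), np.float64(33.722), np.float64(169.629), array([163.509, 133.219])]
[np.float64(0.451), np.float64(-0.352), np.float64(36.777), np.float64(31.764), np.float64(171.434), array([282.667,  31.922])]
```

Call:
{"method": "step_arm", "body": {"deltas": [[[0,0,0.004,0.004,-0.017,0.06,70],[0,0,0.004,0.004,-0.017,0.12,70],[0,0,0.004,0.004,-0.017,0.155,70],[0,0,0.004,0.004,-0.017,0.17,70],[0,0,0.004,0.004,-0.017,0.17,70],[0,0,0.004,0.004,-0.017,0.17,15],[0,0,0.004,0.004,-0.017,0.17,15],[0,0,0.004,0.004,-0.017,0.17,15],[0,0,0.004,0.004,-0.017,0.17,15],[0,0,0.004,0.004,-0.017,0.15,15],[0,0,0.004,0.004,-0.017,0.09,15],[0,0,0.004,0.004,-0.017,0.03,15],[0,0,0.004,0.004,-0.017,0.02,15]]]}}

```text
time: 13.62
ee_pos: [0.5834, -0.2511, 0.1852]
eef_rot: [-0.297, 0.955, -0.003, 0.003]
ft_force: [0.6, -0.1, -0.7]
width: 0.0256
grip_force: 15.0
```

```bash
python3 - <<'E'
from h import *
s=readout.read_state(); print(s['ee_pos'],s['ft_force'],s['width'])
c=(.610,-.068);y=.133
p=slot(c,y,.034,.027); rel([p[0],p[1],.034],y+np.pi/2)
E
```

```text
[ 0.58339176 -0.25107758  0.185175  ] [ 0.55600465 -0.09373451 -0.65178215] 0.025573481562630018
rel [-0.005  0.006  0.471] [-0.1678  0.1453  0.1509]
```

Call:
{"method": "step_arm", "body": {"deltas": [[[0,0,0.12,-0.04,0.035,0,15],[0,0,0.24,-0.08,0.07,0,15],[0,0,0.36,-0.12,0.105,0,15],[0,0,0.471,-0.155,0.138,0,15],[0,0,0.471,-0.166,0.146,0,15],[0,0,0.471,-0.166,0.146,0,15],[0,0,0.471,-0.166,0.146,0.03,15],[0,0,0.471,-0.166,0.146,0.07,15],[0,0,0.471,-0.166,0.146,0.07,15],[0,0,0.471,-0.166,0.146,0.07,15]]]}}

```text
time: 14.88
ee_pos: [0.6357, -0.038, 0.1105]
eef_rot: [-0.065, 0.998, -0.0, 0.001]
ft_force: [0.2, 0.9, 0.1]
width: 0.026
grip_force: 15.0
```

```bash
python3 - <<'E'
from h import *
s=readout.read_state(); print(s['ee_pos'],s['ft_force'],s['width'])
c=(.610,-.068);y=.133
p=slot(c,y,.034,.027); rel([p[0],p[1],.034],y+np.pi/2)
E
```

```text
[ 0.63567523 -0.03796717  0.1105149 ] [0.23256737 0.90130146 0.07359436] 0.025958326415309974
rel [-0.     0.001 -0.002] [-0.0045  0.0007  0.0765]
```

Call:
{"method": "step_arm", "body": {"deltas": [[[0,0,0,-0.0045,0.0007,0.03,15],[0,0,0,-0.0045,0.0007,0.055,15],[0,0,0,-0.0045,0.0007,0.07,15],[0,0,0,-0.0045,0.0007,0.0765,15],[0,0,0,-0.0045,0.0007,0.0765,15],[0,0,0,-0.0045,0.0007,0.0765,42],[0,0,0,-0.0045,0.0007,0.0765,42],[0,0,0,-0.0045,0.0007,0.0765,42],[0,0,0,-0.0045,0.0007,0.03,42],[0,0,0,-0.0045,0.0007,-0.03,42],[0,0,0,-0.0045,0.0007,-0.08,42],[0,0,0,-0.0045,0.0007,-0.08,42]]]}}

```text
time: 16.38
ee_pos: [0.6414, -0.035, 0.1936]
eef_rot: [-0.066, 0.998, -0.0, 0.003]
ft_force: [0.1, -0.0, -1.0]
width: 0.0363
grip_force: 0.0
```

```bash
python3 - <<'E'
from h import *
s=readout.read_state(); print(s['ee_pos'],s['ft_force'])
d=shot('wrist','w5.png'); t=shot('top')
for q in tubes(t,roi=(440,190,500,300)): print([np.round(x,3) for x in q])
print([np.round(q[:5],3) for q in tubes(d,zt=.03,lo=170,amin=300,roi=(270,100,420,262))])
rel([.575,-.38,.22],np.radians(80)); 
E
```

```text
[ 0.64137957 -0.03496627  0.19356535] [ 0.07647964 -0.03878519 -1.00413359]
[np.float64(0.436), np.float64(-0.352), np.float64(62.287), np.float64(33.141), np.float64(175.745), array([453.562, 278.685])]
[np.float64(0.584), np.float64(-0.393), np.float64(61.698), np.float64(32.637), np.float64(170.604), array([472.643, 214.257])]
[array([ 6.4200e-01, -3.6000e-02,  6.6351e+01,  2.8093e+01,  8.1950e+00])]
rel [-0.     0.     0.307] [ 0.1093 -0.3329 -0.0309]
```

Call:
{"method": "step_arm", "body": {"deltas": [[[0,0,0.06,0.02,-0.06,-0.031,70],[0,0,0.12,0.04,-0.12,-0.031,70],[0,0,0.18,0.06,-0.18,-0.031,70],[0,0,0.24,0.08,-0.24,-0.031,70],[0,0,0.307,0.1,-0.3,-0.031,70],[0,0,0.307,0.1093,-0.3329,-0.031,70],[0,0,0.307,0.1093,-0.3329,-0.031,70],[0,0,0.307,0.1093,-0.3329,-0.031,70],[0,0,0.307,0.1093,-0.3329,-0.031,70]]]}}

```text
time: 17.6
ee_pos: [0.5755, -0.3781, 0.2196]
eef_rot: [0.086, 0.996, 0.0, -0.0]
ft_force: [0.2, 0.5, 0.3]
width: 0.0608
grip_force: 0.0
```

```bash
python3 - <<'E'
from h import *
s=readout.read_state(); print(s['ee_pos'],s['ft_force'],s['joint_positions'].round(2))
d=shot('wrist','w6.png')
for q in tubes(d,lo=110,amin=250,roi=(100,20,500,262)): 
    print([np.round(x,3) for x in q])
    if abs(q[0]-.58)<.03 and abs(q[1]+.392)<.04: rel([q[0],q[1],.028],np.radians(q[4]-90))
E
```

```text
[ 0.57552898 -0.37814265  0.21961535] [0.18660049 0.46044174 0.25681452] [ 0.99  0.59 -0.73  1.27  0.38  1.42  1.69]
[np.float64(0.583), np.float64(-0.395), np.float64(64.795), np.float64(27.853), np.float64(170.04), array([300.602, 230.55 ])]
rel [ 0.    -0.     0.001] [-0.0099 -0.0157  0.1919]
[np.float64(0.502), np.float64(-0.534), np.float64(176.043), np.float64(117.776), np.float64(170.092), array([142.691, 177.176])]
[np.float64(0.404), np.float64(-0.521), np.float64(51.231), np.float64(47.386), np.float64(160.975), array([124.898,  63.126])]
[np.float64(0.437), np.float64(-0.354), np.float64(63.194), np.float64(27.484), np.float64(175.704), array([315.47 ,  68.069])]
[np.float64(0.376), np.float64(-0.5), np.float64(36.808), np.float64(16.734), np.float64(51.971), array([139.82,  28.33])]
```

Call:
{"method": "step_arm", "body": {"deltas": [[[0,0,0,-0.0099,-0.0157,0.06,70],[0,0,0,-0.0099,-0.0157,0.12,70],[0,0,0,-0.0099,-0.0157,0.17,70],[0,0,0,-0.0099,-0.0157,0.192,70],[0,0,0,-0.0099,-0.0157,0.192,70],[0,0,0,-0.0099,-0.0157,0.192,15],[0,0,0,-0.0099,-0.0157,0.192,15],[0,0,0,-0.0099,-0.0157,0.192,15],[0,0,0,-0.0099,-0.0157,0.192,15],[0,0,0,-0.0099,-0.0157,0.16,15],[0,0,0,-0.0099,-0.0157,0.1,15],[0,0,0,-0.0099,-0.0157,0.04,15],[0,0,0,-0.0099,-0.0157,0.0,15],[0,0,0,-0.0099,-0.0157,0.0,15],[0,0,0,-0.0099,-0.0157,0.0,15]]]}}

```text
time: 19.52
ee_pos: [0.5816, -0.397, 0.2191]
eef_rot: [0.087, 0.996, 0.0, -0.001]
ft_force: [-0.1, -0.3, -0.8]
width: 0.0258
grip_force: 15.0
```

```bash
python3 - <<'E'
from h import *
s=readout.read_state(); print(s['ee_pos'],s['ft_force'],s['width'])
c=(.610,-.068);y=.133
p=slot(c,y,-.034,-.027); rel([p[0],p[1],.1],y+np.pi/2)
E
```

```text
[ 0.58162428 -0.39699592  0.21912558] [-0.07000234 -0.27435406 -0.81892672] 0.025814317458526272
rel [ 0.    -0.001 -0.308] [0.0533 0.2929 0.1192]
```

Call:
{"method": "step_arm", "body": {"deltas": [[[0,0,-0.06,0.01,0.06,0,15],[0,0,-0.12,0.02,0.12,0,15],[0,0,-0.18,0.03,0.18,0,15],[0,0,-0.24,0.04,0.24,0,15],[0,0,-0.308,0.0533,0.2929,0.02,15],[0,0,-0.308,0.0533,0.2929,0.06,15],[0,0,-0.308,0.0533,0.2929,0.11,15],[0,0,-0.308,0.0533,0.2929,0.119,15],[0,0,-0.308,0.0533,0.2929,0.119,15],[0,0,-0.308,0.0533,0.2929,0.119,15]]]}}

```text
time: 20.78
ee_pos: [0.5815, -0.0995, 0.1028]
eef_rot: [-0.066, 0.998, -0.0, 0.001]
ft_force: [-0.1, 0.1, -0.1]
width: 0.0257
grip_force: 15.0
```

```bash
python3 - <<'E'
from h import *
s=readout.read_state(); print(s['ee_pos'],s['ft_force'],s['width'])
c=(.610,-.068);y=.133
p=slot(c,y,-.034,-.027); rel([p[0],p[1],.034],y+np.pi/2)
E
```

```text
[ 0.58153439 -0.09945295  0.10283345] [-0.12276852  0.06257841 -0.14762127] 0.025711941866103687
rel [-0.001  0.002 -0.   ] [0.0018 0.0004 0.0688]
```

Call:
{"method": "step_arm", "body": {"deltas": [[[0,0,0,0.0028,0.0004,0.03,15],[0,0,0,0.0028,0.0004,0.05,15],[0,0,0,0.0028,0.0004,0.063,15],[0,0,0,0.0028,0.0004,0.069,15],[0,0,0,0.0028,0.0004,0.069,15],[0,0,0,0.0028,0.0004,0.069,42],[0,0,0,0.0028,0.0004,0.069,42],[0,0,0,0.0028,0.0004,0.069,42],[0,0,0,0.0028,0.0004,0.02,42],[0,0,0,0.0028,0.0004,-0.04,42],[0,0,0,0.0028,0.0004,-0.1,42],[0,0,0,0.0028,0.0004,-0.1,42]]]}}

```text
time: 22.28
ee_pos: [0.58, -0.0991, 0.2059]
eef_rot: [-0.067, 0.998, -0.001, 0.004]
ft_force: [0.4, 0.1, -0.8]
width: 0.0363
grip_force: 0.0
```

```bash
python3 - <<'E'
from h import *
s=readout.read_state(); print(s['ee_pos'],s['ft_force'])
d=shot('wrist','w7.png'); t=shot('top')
for q in tubes(t,roi=(440,190,500,300)): print([np.round(x,3) for x in q])
print([np.round(q[:5],3) for q in tubes(d,zt=.03,lo=170,amin=300,roi=(240,100,420,262))])
rel([.43,-.34,.2],np.radians(85.7)); 
E
```

```text
[ 0.57996513 -0.09908929  0.20591188] [ 0.43716604  0.13915809 -0.82160052]
[np.float64(0.433), np.float64(-0.351), np.float64(56.122), np.float64(33.141), np.float64(175.745), array([453.582, 280.119])]
[array([ 0.584, -0.098, 68.282, 26.942,  7.063])]
rel [-0.001  0.001  0.208] [ 0.1782 -0.2187  0.0012]
```

Call:
{"method": "step_arm", "body": {"deltas": [[[0,0,0.04,0.036,-0.044,0,70],[0,0,0.08,0.072,-0.088,0,70],[0,0,0.12,0.108,-0.132,0,70],[0,0,0.16,0.144,-0.176,0,70],[0,0,0.208,0.1782,-0.2187,0,70],[0,0,0.208,0.1782,-0.2187,0,70],[0,0,0.208,0.1782,-0.2187,0,70],[0,0,0.208,0.1782,-0.2187,0,70]]]}}

```text
time: 23.38
ee_pos: [0.4308, -0.3382, 0.2005]
eef_rot: [0.036, 0.999, 0.0, -0.0]
ft_force: [-0.2, 0.2, -0.1]
width: 0.0609
grip_force: 0.0
```

```bash
python3 - <<'E'
from h import *
s=readout.read_state(); print(s['ee_pos'],s['ft_force'],s['joint_positions'].round(2))
d=shot('wrist','w8.png')
for q in tubes(d,lo=120,amin=250,roi=(100,20,500,262)): 
    print([np.round(x,3) for x in q])
    if abs(q[0]-.436)<.03 and abs(q[1]+.352)<.04: rel([q[0],q[1],.028],np.radians(q[4]-90))
E
```

```text
[ 0.43078574 -0.3382179   0.20050805] [-0.17503162  0.24713261 -0.13645922] [ 1.27  0.29 -0.81  1.69  0.22  1.25  1.92]
[np.float64(0.431), np.float64(-0.518), np.float64(64.693), np.float64(45.828), np.float64(85.835), array([132.705, 243.889])]
[np.float64(0.434), np.float64(-0.354), np.float64(62.967), np.float64(27.562), np.float64(175.787), array([299.864, 229.761])]
rel [ 0.001 -0.     0.001] [-0.0044 -0.0155  0.1727]
[np.float64(0.399), np.float64(-0.517), np.float64(50.695), np.float64(42.866), np.float64(166.715), array([120.199, 204.252])]
[np.float64(0.325), np.float64(-0.347), np.float64(99.515), np.float64(59.303), np.float64(152.376), array([297.67 , 105.991])]
[np.float64(0.301), np.float64(-0.504), np.float64(111.998), np.float64(33.533), np.float64(179.629), array([119.611,  88.833])]
```

Call:
{"method": "step_arm", "body": {"deltas": [[[0,0,0,-0.0044,-0.0155,0.06,70],[0,0,0,-0.0044,-0.0155,0.12,70],[0,0,0,-0.0044,-0.0155,0.155,70],[0,0,0,-0.0044,-0.0155,0.1727,70],[0,0,0,-0.0044,-0.0155,0.1727,70],[0,0,0,-0.0044,-0.0155,0.1727,15],[0,0,0,-0.0044,-0.0155,0.1727,15],[0,0,0,-0.0044,-0.0155,0.1727,15],[0,0,0,-0.0044,-0.0155,0.1727,15],[0,0,0,-0.0044,-0.0155,0.15,15],[0,0,0,-0.0044,-0.0155,0.09,15],[0,0,0,-0.0044,-0.0155,0.03,15],[0,0,0,-0.0044,-0.0155,0.0,15],[0,0,0,-0.0044,-0.0155,0.0,15],[0,0,0,-0.0044,-0.0155,0.0,15]]]}}

```text
time: 25.3
ee_pos: [0.4328, -0.3554, 0.2001]
eef_rot: [0.037, 0.999, 0.0, -0.001]
ft_force: [-0.4, -0.2, -1.0]
width: 0.0254
grip_force: 15.0
```

```bash
python3 - <<'E'
from h import *
s=readout.read_state(); print(s['ee_pos'],s['ft_force'],s['width'])
c=(.610,-.068);y=.133
p=slot(c,y,-.034,.027); rel([p[0],p[1],.1],y+np.pi/2)
E
```

```text
[ 0.43277871 -0.35541296  0.20012855] [-0.35383412 -0.23463471 -0.98337415] 0.025418885194698173
rel [ 0.001 -0.001 -0.208] [-0.1165  0.3192  0.1002]
```

Call:
{"method": "step_arm", "body": {"deltas": [[[0,0,-0.04,-0.021,0.058,0,15],[0,0,-0.08,-0.042,0.116,0,15],[0,0,-0.12,-0.063,0.174,0,15],[0,0,-0.16,-0.084,0.232,0,15],[0,0,-0.208,-0.105,0.29,0,15],[0,0,-0.208,-0.1165,0.3192,0.01,15],[0,0,-0.208,-0.1165,0.3192,0.04,15],[0,0,-0.208,-0.1165,0.3192,0.08,15],[0,0,-0.208,-0.1165,0.3192,0.1,15],[0,0,-0.208,-0.1165,0.3192,0.1,15],[0,0,-0.208,-0.1165,0.3192,0.1,15]]]}}

```text
time: 26.68
ee_pos: [0.574, -0.0459, 0.1022]
eef_rot: [-0.067, 0.998, -0.0, 0.001]
ft_force: [-0.5, 0.5, -0.4]
width: 0.0259
grip_force: 15.0
```

```bash
python3 - <<'E'
from h import *
s=readout.read_state(); print(s['ee_pos'],s['ft_force'],s['width'])
c=(.610,-.068);y=.133
p=slot(c,y,-.034,.027); rel([p[0],p[1],.034],y+np.pi/2)
E
```

```text
[ 0.57400247 -0.04586147  0.10217086] [-0.49800575  0.52211586 -0.44365147] 0.025896325033108108
rel [-0.     0.001  0.   ] [0.0014 0.0003 0.0682]
```

Call:
{"method": "step_arm", "body": {"deltas": [[[0,0,0,0.0024,0.0003,0.03,15],[0,0,0,0.0024,0.0003,0.05,15],[0,0,0,0.0024,0.0003,0.063,15],[0,0,0,0.0024,0.0003,0.069,15],[0,0,0,0.0024,0.0003,0.069,15],[0,0,0,0.0024,0.0003,0.069,42],[0,0,0,0.0024,0.0003,0.069,42],[0,0,0,0.0024,0.0003,0.069,42],[0,0,0,0.0024,0.0003,0.02,42],[0,0,0,0.0024,0.0003,-0.04,42],[0,0,0,-0.04,-0.01,-0.1,42],[0,0,0,-0.1,-0.022,-0.1,42],[0,0,0,-0.13,-0.022,-0.1,42],[0,0,0,-0.13,-0.022,-0.1,42],[0,0,0,-0.13,-0.022,-0.1,42]]]}}

```text
time: 28.55
ee_pos: [0.7045, -0.0502, 0.2007]
eef_rot: [-0.067, 0.998, 0.0, -0.0]
ft_force: [0.3, 0.0, -0.2]
width: 0.0366
grip_force: 0.0
```

```bash
python3 - <<'E'
from h import *
s=readout.read_state(); print(s['ee_pos'],s['ft_force'],s['joint_positions'].round(2))
d=shot('wrist','w9.png')
print([np.round(q[:5],3) for q in tubes(d,zt=.03,lo=170,amin=300,roi=(220,100,420,262))])
E
```

```text
[ 0.70453678 -0.05016534  0.20068994] [ 0.32620964  0.03863607 -0.16535757] [ 0.53  0.68 -0.85  1.23  0.5   1.44  1.43]
[array([ 7.12000e-01, -5.40000e-02,  1.44486e+02,  5.47450e+01,
        9.76540e+01]), array([ 0.648, -0.088, 60.459, 27.305,  7.601]), array([ 6.4200e-01, -3.5000e-02,  6.4355e+01,  2.7271e+01,  9.4200e+00]), array([ 5.9900e-01, -4.2000e-02,  2.6203e+01,  1.4663e+01,  9.7666e+01]), array([ 6.0500e-01, -9.5000e-02,  2.6787e+01,  1.3837e+01,  9.7666e+01])]
```

View pics/w9.png

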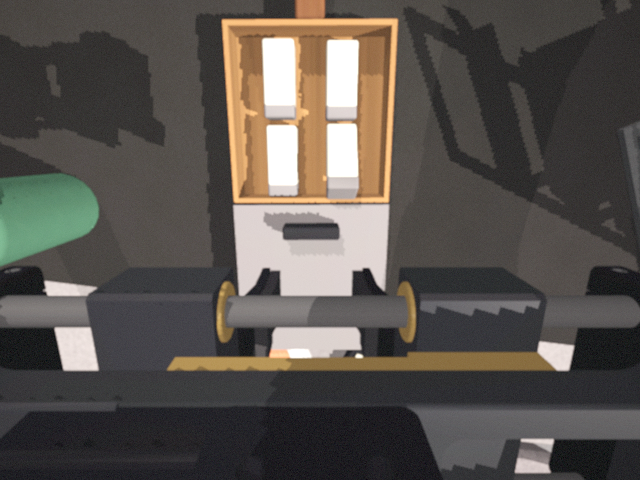

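All four tubes lie flat side by side; the cover ridge is at (312,228). Regripping it to shut the cover.

```bash
python3 - <<'E'
from h import *
d=shot('wrist'); p=onz(d,311,226,.057); print(p)
rel([p[0],p[1],.13],.133)
c,y=traypose(d,(222,20),(397,20),(308,-30),(310,-30))
E
```

```text
[ 0.69896114 -0.05545676  0.057     ]
rel [-0.000e+00 -1.000e-03 -1.571e+00] [ 0.006  -0.0039  0.0713]
len 0.1410636686059356 0.03450978938096326 yaws 0.1334653362487087 0.14007292071309943 ctr [ 0.60896349 -0.0682134   0.034     ] [ 0.6520633  -0.06239673  0.034     ]
```

Call:
{"method": "step_arm", "body": {"deltas": [[[0,0,0.18,0,-0.003,0.01,50],[0,0,0.36,0,-0.003,0.02,50],[0,0,0.54,0,-0.003,0.03,50],[0,0,0.72,0,-0.003,0.04,50],[0,0,0.9,0,-0.003,0.05,50],[0,0,1.08,0,-0.003,0.06,50],[0,0,1.26,0,-0.003,0.07,50],[0,0,1.44,0,-0.003,0.07,50],[0,0,1.571,0,-0.003,0.07,50],[0,0,1.571,0,-0.003,0.07,50],[0,0,1.571,0,-0.003,0.07,50],[0,0,1.571,0,-0.003,0.07,50]]]}}

```text
time: 30.15
ee_pos: [0.7054, -0.0537, 0.1311]
eef_rot: [0.658, 0.753, 0.0, 0.0]
ft_force: [-0.7, 0.9, 0.2]
width: 0.0434
grip_force: 0.0
```

```bash
python3 - <<'E'
from h import *
s=readout.read_state(); print(s['ee_pos'],s['ft_force'],s['joint_positions'].round(2))
d=shot('wrist','w10.png')
rel([.705,-.055,.0615],.133)
E
```

```text
[ 0.70536377 -0.05366616  0.1311491 ] [-0.72938441  0.87815336  0.16474349] [ 0.37  0.65 -0.56  1.32  0.34  1.27 -0.06]
rel [0.    0.    0.001] [-0.0013 -0.0006  0.0696]
```

View pics/w10.png

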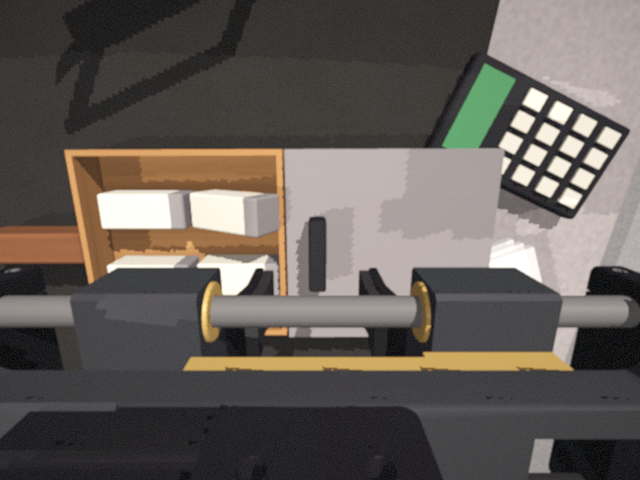

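The wrist view shows the ridge at (317,250), centred between the fingers.

Call:
{"method": "step_arm", "body": {"deltas": [[[0,0,0,-0.001,0,0.03,50],[0,0,0,-0.001,0,0.055,50],[0,0,0,-0.001,0,0.069,50],[0,0,0,-0.001,0,0.069,50],[0,0,0,-0.001,0,0.069,5],[0,0,0,-0.001,0,0.069,5],[0,0,0,-0.001,0,0.069,5],[0,0,0,-0.001,0,0.069,5],[0,0,0,-0.001,0,0.069,5]]], "squeeze": 10}}

```text
time: 31.32
ee_pos: [0.7057, -0.0545, 0.0623]
eef_rot: [0.659, 0.753, 0.0, 0.0]
ft_force: [0.9, 0.3, 0.5]
width: 0.0117
grip_force: 10.0
```

Call:
{"method": "step_arm", "body": {"deltas": [[[0,0,0,0,-0.015,0,5],[0,0,0,0,-0.03,0,5],[0,0,0,0,-0.045,0,5],[0,0,0,0,-0.06,0,5],[0,0,0,0,-0.075,0,5],[0,0,0,0,-0.09,0,5],[0,0,0,0,-0.105,0,5],[0,0,0,0,-0.12,0,5],[0,0,0,0,-0.13,0,5],[0,0,0,0,-0.138,0,5],[0,0,0,0,-0.145,0,5],[0,0,0,0,-0.15,0,5],[0,0,0,0,-0.154,0,5],[0,0,0,0,-0.156,0,5],[0,0,0,0,-0.156,0,5]]]}}

```text
time: 33.2
ee_pos: [0.5511, -0.0752, 0.0622]
eef_rot: [0.659, 0.753, 0.0, 0.0]
ft_force: [1.8, -0.1, 1.7]
width: 0.012
grip_force: 10.0
```

Call:
{"method": "step_arm", "body": {"deltas": [[[0,0,0,0,-0.004,0,5],[0,0,0,0,-0.008,0,5],[0,0,0,0,-0.01,0,5],[0,0,0,0,-0.01,0,5]]]}}

```text
time: 33.7
ee_pos: [0.541, -0.0766, 0.0622]
eef_rot: [0.659, 0.753, -0.0, 0.0]
ft_force: [3.2, 0.5, 4.2]
width: 0.0117
grip_force: 10.0
```

Call:
{"method": "step_arm", "body": {"deltas": [[[0,0,0,0,0,0,40],[0,0,0,0,0,0,50],[0,0,0,0,0,0,50],[0,0,0,0,0,-0.04,50],[0,0,0,-0.01,0,-0.09,50],[0,0,0,-0.02,0,-0.14,50],[0,0,0,-0.02,0,-0.14,50],[0,0,0,-0.02,0,-0.14,50]]]}}

```text
time: 34.7
ee_pos: [0.5432, -0.0963, 0.2013]
eef_rot: [0.659, 0.753, -0.0, -0.0]
ft_force: [0.1, -0.8, -0.7]
width: 0.0436
grip_force: 0.0
```

```bash
python3 - <<'E'
from h import *
s=readout.read_state(); print(s['ee_pos'],s['ft_force'],s['joint_positions'].round(2))
d=shot('wrist','w11.png')
E
```

```text
[ 0.54324103 -0.09626444  0.20125294] [ 0.14172282 -0.76002693 -0.72018925] [ 0.64  0.26 -0.64  1.69  0.16  1.25  0.1 ]
```

View pics/w11.png

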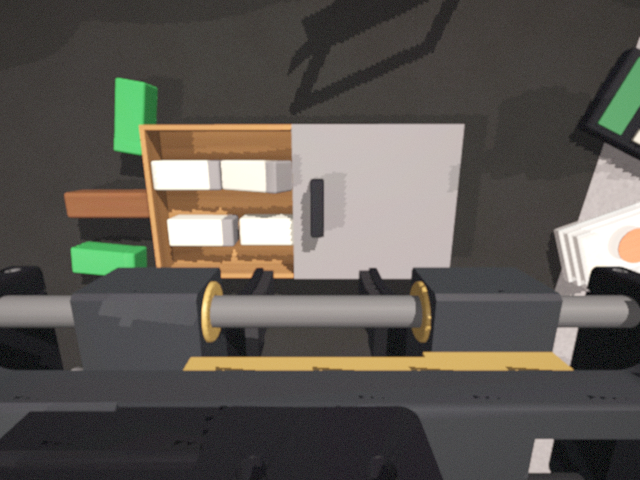

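The wrist view shows that the cover barely closed (edge at x≈292) and the whole tray was dragged instead; something is jamming it. The far +y tube at (255,175) looks raised at its cap end. I'll check this numerically.

```bash
python3 - <<'E'
from h import *
d=shot('wrist')
c,y=traypose(d,(163,278),(140,125),(67,216),(67,192))
def tf(p): 
    q=np.array(p[:2])-c; return (np.cos(y)*q[0]+np.sin(y)*q[1], -np.sin(y)*q[0]+np.cos(y)*q[1])
for u,v in [(291,124),(293,278),(463,124),(452,278)]: print('cover',np.round(tf(onz(d,u,v,.037)),4))
print('ridge',np.round(tf(onz(d,317,208,.057)),4))
g=cv2.cvtColor(d['img'],cv2.COLOR_RGB2HSV)
m=((g[...,1]<60)&(g[...,2]>60)).astype(np.uint8); m[:, :145]=0; m[:,291:]=0; m[:130]=0; m[262:]=0
for u in range(152,292,8):
    col=np.flatnonzero(m[:,u]); 
    runs=np.split(col,np.flatnonzero(np.diff(col)>1)+1) if len(col) else []
    print(u,[(int(q[0]),int(q[-1]),int(d['img'][q,u].mean())) for q in runs if len(q)>3])
E
```

```text
len 0.14126203950184596 0.07802049811185015 yaws 0.1605193617316403 0.11246712497399307 ctr [ 0.4636162  -0.08709886  0.034     ] [ 0.46336316 -0.08524167  0.034     ]
cover [0.0553 0.0708]
cover [ 0.0542 -0.0698]
cover [0.2025 0.0703]
cover [ 0.2068 -0.0702]
ridge [0.0774 0.0014]
152 [(161, 174, 202), (244, 248, 58)]
160 [(160, 190, 247)]
168 [(160, 190, 248), (219, 236, 211)]
176 [(160, 190, 248), (216, 246, 247)]
184 [(160, 190, 248), (215, 246, 247)]
192 [(160, 190, 248), (215, 246, 247)]
200 [(160, 189, 251), (215, 246, 247)]
208 [(160, 189, 238), (215, 246, 247)]
216 [(160, 190, 187), (215, 246, 247)]
224 [(160, 189, 243), (215, 246, 193)]
232 [(160, 189, 246), (215, 246, 169)]
240 [(160, 190, 246), (218, 239, 207)]
248 [(160, 191, 245), (215, 245, 246)]
256 [(160, 191, 246), (215, 245, 243)]
264 [(160, 192, 244), (215, 245, 238)]
272 [(161, 193, 178), (215, 245, 243)]
280 [(161, 192, 153), (214, 245, 245)]
288 [(161, 190, 153), (215, 245, 240)]
```

The far +y tube's cap end is tilted up and the cover edge caught on it. I'll re-grip the ridge, reopen the cover and push on past its stop so the tray slides back out to a reachable spot.

Call:
{"method": "step_arm", "body": {"deltas": [[[0,0,0,0.02,0,0.05,50],[0,0,0,0.02,0,0.1,50],[0,0,0,0.02,0,0.13,50],[0,0,0,0.02,0,0.138,50],[0,0,0,0.02,0,0.138,50],[0,0,0,0.02,0,0.138,5],[0,0,0,0.02,0,0.138,5],[0,0,0,0.02,0,0.138,5],[0,0,0,0.02,0,0.138,5]]], "squeeze": 10}}

```text
time: 35.92
ee_pos: [0.5413, -0.0766, 0.0643]
eef_rot: [0.659, 0.752, 0.0, 0.0]
ft_force: [0.6, 0.6, -0.6]
width: 0.012
grip_force: 9.9
```

Call:
{"method": "step_arm", "body": {"deltas": [[[0,0,0,0,0.01,0,5],[0,0,0,0,0.02,0,5],[0,0,0,0,0.03,0,5],[0,0,0,0,0.04,0,5],[0,0,0,0,0.05,0,5],[0,0,0,0,0.06,0,5],[0,0,0,0,0.07,0,5],[0,0,0,0,0.08,0,5],[0,0,0,0,0.09,0,5],[0,0,0,0,0.1,0,5],[0,0,0,0,0.11,0,5],[0,0,0,0,0.12,0,5],[0,0,0,0,0.13,0,5],[0,0,0,0,0.14,0,5],[0,0,0,0,0.148,0,5],[0,0,0,0,0.148,0,5]]]}}

```text
time: 37.92
ee_pos: [0.6875, -0.057, 0.0638]
eef_rot: [0.659, 0.752, -0.001, -0.001]
ft_force: [-7.5, -1.4, 8.6]
width: 0.0118
grip_force: 10.0
```

Call:
{"method": "step_arm", "body": {"deltas": [[[0,0,0,0,0,0,40],[0,0,0,0,0,0,50],[0,0,0,0,0,0,50],[0,0,0,0,0,-0.04,50],[0,0,0,0,-0.03,-0.09,50],[0,0,0,0,-0.06,-0.14,50],[0,0,0,-0.03,-0.07,-0.14,50],[0,0,0,-0.05,-0.07,-0.14,50],[0,0,0,-0.05,-0.07,-0.14,50]]]}}

```text
time: 39.05
ee_pos: [0.625, -0.1177, 0.2029]
eef_rot: [0.66, 0.751, -0.0, -0.001]
ft_force: [-0.8, 1.3, -0.0]
width: 0.0437
grip_force: 0.0
```

```bash
python3 - <<'E'
from h import *
s=readout.read_state(); print(s['ee_pos'],s['ft_force'],s['joint_positions'].round(2))
d=shot('wrist','w12.png'); 
cv2.imwrite('pics/w12c.png',cv2.resize(d['img'][90:290,60:460],(800,400),interpolation=cv2.INTER_CUBIC)[:,:,::-1])
E
```

```text
[ 0.62502466 -0.11768859  0.20286413] [-0.7985091   1.33810382 -0.02321884] [ 0.56  0.45 -0.59  1.46  0.25  1.32  0.07]
```

View pics/w12c.png

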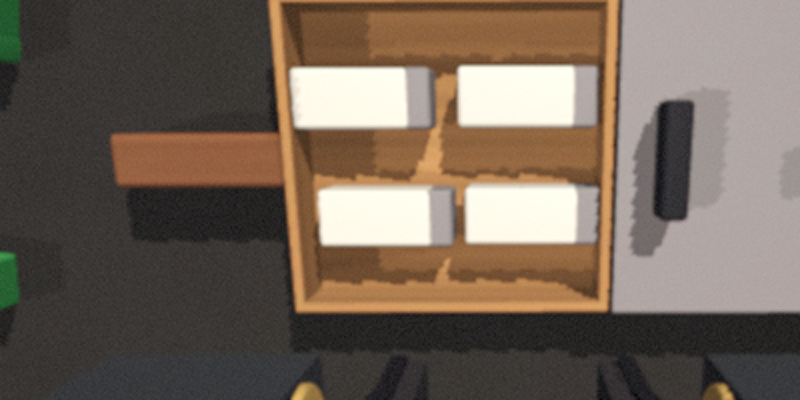

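The crop shows the cover fully open again and all four tubes flat and separate, at crop pixels (360,97), (525,96), (385,215) and (530,215). I'll try shutting it again.

Call:
{"method": "step_arm", "body": {"deltas": [[[0,0,0,0.03,0.04,0,50],[0,0,0,0.05,0.07,0.03,50],[0,0,0,0.05,0.07,0.08,50],[0,0,0,0.05,0.07,0.12,50],[0,0,0,0.05,0.07,0.138,50],[0,0,0,0.05,0.07,0.138,50],[0,0,0,0.05,0.07,0.138,5],[0,0,0,0.05,0.07,0.138,5],[0,0,0,0.05,0.07,0.138,5],[0,0,0,0.05,0.07,0.138,5]]]}}

```text
time: 40.35
ee_pos: [0.6874, -0.0571, 0.0665]
eef_rot: [0.659, 0.752, -0.0, -0.0]
ft_force: [-1.9, 0.7, 2.8]
width: 0.0118
grip_force: 9.9
```

Call:
{"method": "step_arm", "body": {"deltas": [[[0,0,0,0,-0.005,0,5],[0,0,0,0,-0.01,0,5],[0,0,0,0,-0.015,0,5],[0,0,0,0,-0.02,0,5],[0,0,0,0,-0.025,0,5],[0,0,0,0,-0.03,0,5],[0,0,0,0,-0.035,0,5],[0,0,0,0,-0.04,0,5]]]}}

```text
time: 41.35
ee_pos: [0.6481, -0.0623, 0.0665]
eef_rot: [0.659, 0.753, 0.0, 0.0]
ft_force: [0.8, -0.7, 5.8]
width: 0.0116
grip_force: 10.0
```

```bash
python3 - <<'E'
from h import *
s=readout.read_state(); print(s['ee_pos'],s['ft_force'])
d=shot('wrist','w13.png'); g=cv2.cvtColor(d['img'],cv2.COLOR_RGB2HSV)
# tray wood/cover boundary: print hue/sat runs on rows left of ridge
for v in (120,140,160,180,200,215,230,245):
    w=(g[v,:,1]>110)&(g[v,:,2]>60); gr=(g[v,:,1]<60)&(g[v,:,2]>100)
    a=np.flatnonzero(w); b=np.flatnonzero(gr); print(v,a[[0,-1]] if len(a) else None, [(int(q[0]),int(q[-1])) for q in np.split(b,np.flatnonzero(np.diff(b)>2)+1) if len(q)>4])
E
```

```text
[ 0.64814782 -0.06229994  0.06654854] [ 0.78118761 -0.68580594  5.78123232]
120 [616 616] []
140 [591 638] []
160 [ 49 269] [(271, 572)]
180 [ 53 270] [(272, 569), (599, 614)]
200 [ 57 224] [(104, 202), (226, 565), (591, 638)]
215 [ 60 214] [(76, 205), (216, 562), (586, 639)]
230 [ 62 215] [(79, 206), (216, 560), (580, 639)]
245 [ 65 216] [(81, 202), (218, 302), (328, 557), (575, 639)]
```

```bash
cat > edge.py <<'E'
from h import *
s=readout.read_state(); print(s['ee_pos'],s['ft_force'])
d=shot('wrist','e.png'); g=cv2.cvtColor(d['img'],cv2.COLOR_RGB2HSV)
yv=.133; x=np.array([np.cos(yv),np.sin(yv),0])
for v in range(130,260,15):
    w=np.flatnonzero((g[v,:,1]>110)&(g[v,:,2]>60)&(g[v,:,0]<25))
    if len(w)<2: continue
    k=np.flatnonzero((g[v,:,1]<60)&(g[v,:,2]>100)); k=k[k>w[-1]][:1]
    print(v,w[0],w[-1],'near wall s=%.4f'%(onz(d,w[0],v,.034)@x),'last wood s=%.4f'%(onz(d,w[-1],v,.034)@x),'cover?',onz(d,k[0],v,.037)@x if len(k) else None)
E
python3 edge.py
```

```text
[ 0.64768572 -0.06244049  0.06652683] [ 0.789167   -0.64110661  6.48878563]
145 113 259 near wall s=0.5327 last wood s=0.6048 cover? 0.6519010899275152
160 50 269 near wall s=0.5002 last wood s=0.6095 cover? 0.6108765045189596
175 53 270 near wall s=0.5002 last wood s=0.6097 cover? 0.6106312265078317
190 56 270 near wall s=0.5003 last wood s=0.6095 cover? 0.6108821426836005
205 59 216 near wall s=0.5003 last wood s=0.5813 cover? 0.5837469248403868
220 61 215 near wall s=0.4999 last wood s=0.5802 cover? 0.5821576760010833
235 64 216 near wall s=0.4999 last wood s=0.5801 cover? 0.5815694935818326
250 0 217 near wall s=0.4642 last wood s=0.5801 cover? 0.5820174499708327
```

The cover slides in now: its edge is 111 mm from the near wall, and the tray is staying put. Continuing.

Call:
{"method": "step_arm", "body": {"deltas": [[[0,0,0,0,-0.01,0,5],[0,0,0,0,-0.02,0,5],[0,0,0,0,-0.03,0,5],[0,0,0,0,-0.04,0,5],[0,0,0,0,-0.05,0,5],[0,0,0,0,-0.06,0,5],[0,0,0,0,-0.07,0,5],[0,0,0,0,-0.08,0,5],[0,0,0,0,-0.09,0,5],[0,0,0,0,-0.098,0,5],[0,0,0,0,-0.105,0,5],[0,0,0,0,-0.111,0,5],[0,0,0,0,-0.114,0,5],[0,0,0,0,-0.114,0,5]]]}}

```text
time: 43.2
ee_pos: [0.5354, -0.0773, 0.0664]
eef_rot: [0.659, 0.753, 0.0, 0.001]
ft_force: [2.7, 0.2, 6.2]
width: 0.0119
grip_force: 10.0
```

```bash
python3 edge.py
```

```text
[ 0.53543447 -0.07725871  0.0664454 ] [2.65134184 0.15629738 6.16853454]
250 150 272 near wall s=0.4311 last wood s=0.4962 cover? 0.49717205098557526
```

Call:
{"method": "step_arm", "body": {"deltas": [[[0,0,0,0,-0.001,0,5],[0,0,0,0,-0.002,0,5],[0,0,0,0,-0.002,0,5],[0,0,0,0,0,0,50],[0,0,0,0,0,0,50],[0,0,0,0,0,0,50],[0,0,0,0,0,-0.05,50],[0,0,0,0,-0.03,-0.1,50],[0,0,0,0,-0.06,-0.13,50],[0,0,0,0,-0.06,-0.13,50],[0,0,0,0,-0.06,-0.13,50]]]}}

```text
time: 44.62
ee_pos: [0.4756, -0.0854, 0.1955]
eef_rot: [0.659, 0.752, -0.0, -0.0]
ft_force: [0.6, -0.3, -0.6]
width: 0.0431
grip_force: 0.0
```

```bash
python3 edge.py; python3 - <<'E'
from h import *
t=shot('top'); s=shot('scene')
def tri(a,b):
    d1=ray(t,*a);d2=ray(s,*b);d1/=np.linalg.norm(d1);d2/=np.linalg.norm(d2)
    k=np.linalg.lstsq(np.stack([d1,-d2],1),s['origin']-t['origin'],rcond=None)[0]
    p=t['origin']+k[0]*d1;q=s['origin']+k[1]*d2; print((p+q)/2,np.linalg.norm(p-q)); return (p+q)/2
A=tri((132.5,136.3),(385,358.3)); B=tri((65,173.8),(458.3,374)); v=B-A
print(np.linalg.norm(v), 'yaw rack',np.arctan2(-v[0],v[1]))
f=lambda x,y:(60+x/4,125+y/4)
for n,p,z in [('Ltip3',f(180,512),.187),('Ltip2',f(240,515),.112),('Ltip1',f(300,522),.037),('Lg a',f(30,200),.187),('Lg b',f(170,470),.187),('Rg a',f(295,55),.187),('Rg b',f(425,265),.187),('Rg c',f(485,345),.187)]: print(n,onz(t,*p,z).round(4))
E
```

```text
[ 0.47557152 -0.08538748  0.195474  ] [ 0.63986374 -0.27455257 -0.61922283]
160 355 357 near wall s=0.4934 last wood s=0.4951 cover? 0.49647839500644025
175 354 357 near wall s=0.4929 last wood s=0.4955 cover? 0.49601097937858507
190 354 356 near wall s=0.4932 last wood s=0.4950 cover? 0.49641568242955114
205 354 356 near wall s=0.4936 last wood s=0.4954 cover? 0.49593701569119586
220 272 355 near wall s=0.4192 last wood s=0.4949 cover? 0.49635010828507925
235 272 355 near wall s=0.4188 last wood s=0.4953 cover? 0.4958596381051827
250 352 354 near wall s=0.4929 last wood s=0.4948 cover? 0.49628147214067875
[0.70708074 0.32675514 0.18003342] 0.006639900259053741
[0.62746684 0.45485223 0.18168966] 0.003703711648397451
0.1508309637786418 yaw rack 0.5560872740975059
Ltip3 [0.4727 0.3679 0.187 ]
Ltip2 [0.4737 0.3705 0.112 ]
Ltip1 [0.4724 0.3683 0.037 ]
Lg a [0.6231 0.4485 0.187 ]
Lg b [0.4929 0.3738 0.187 ]
Rg a [0.6982 0.3238 0.187 ]
Rg b [0.5957 0.2557 0.187 ]
Rg c [0.5572 0.2249 0.187 ]
```

```bash
python3 - <<'E'
from h import *
t=shot('top'); s=shot('scene')
def tri(a,b):
    d1=ray(t,*a);d2=ray(s,*b);d1/=np.linalg.norm(d1);d2/=np.linalg.norm(d2)
    k=np.linalg.lstsq(np.stack([d1,-d2],1),s['origin']-t['origin'],rcond=None)[0]
    p=t['origin']+k[0]*d1;q=s['origin']+k[1]*d2; print('box corner',(p+q)/2,np.linalg.norm(p-q))
f=lambda x,y:(60+x/4,125+y/4); h=lambda x,y:(240+x/3,230+y/3)
tri(f(200,465),h(645,290)); tri(f(455,325),h(500,255))
d=shot('wrist'); g=cv2.cvtColor(d['img'],cv2.COLOR_RGB2HSV)
m=(g[...,1]>100)&(g[...,2]>50)&(g[...,0]<25)
yv=.133;n=np.array([-np.sin(yv),np.cos(yv),0]);x=np.array([np.cos(yv),np.sin(yv),0])
for u in (280,295,310,325,340):
    w=np.flatnonzero(m[100:262,u])+100; a,b=onz(d,u,w[0],.034),onz(d,u,w[-1],.034)
    print(u,w[[0,-1]],len(w),'s %.4f'%(a@x),'n',(a@n).round(4),(b@n).round(4))
gr=(g[...,1]<60)&(g[...,2]>110)
for u in (370,400,450): 
    w=np.flatnonzero(gr[60:262,u])+60; print(u,w[[0,-1]],onz(d,u,w[0],.037)@n,onz(d,u,w[-1],.037)@n)
E
```

```text
box corner [0.50410729 0.37153772 0.14279972] 0.01871461061920845
box corner [0.56839185 0.26111521 0.13617502] 0.01407087309196313
280 [211 240] 30 s 0.4268 n -0.1317 -0.1588
295 [211 240] 30 s 0.4404 n -0.1317 -0.1588
310 [211 240] 30 s 0.4539 n -0.1317 -0.1588
325 [211 240] 30 s 0.4675 n -0.1317 -0.1588
340 [210 240] 31 s 0.4811 n -0.1308 -0.1588
370 [148 261] -0.07661538625532574 -0.17820879180378926
400 [148 261] -0.0766030449834235 -0.17818782994372884
450 [148 261] -0.07658247993385241 -0.17815290041703302
```

Box corners triangulate to z≈0.14, so a box is on pair 2 and rails3 is free. The rack's middle is about (0.602,0.351) with yaw ~0.55. The handle grip point is about (0.451,-0.088).

```bash
python3 - <<'E'
from h import *
rel([.451,-.088,.12],.133+np.pi/2)
E
```

```text
rel [ 0.    -0.002 -1.57 ] [ 0.0002 -0.0248  0.0753]
```

Call:
{"method": "step_arm", "body": {"deltas": [[[0,0,-0.18,0,-0.01,0.01,60],[0,0,-0.36,0,-0.025,0.02,60],[0,0,-0.54,0,-0.025,0.03,60],[0,0,-0.72,0,-0.025,0.04,60],[0,0,-0.9,0,-0.025,0.05,60],[0,0,-1.08,0,-0.025,0.06,60],[0,0,-1.26,0,-0.025,0.075,60],[0,0,-1.44,0,-0.025,0.075,60],[0,0,-1.57,0,-0.025,0.075,60],[0,0,-1.57,0,-0.025,0.075,60],[0,0,-1.57,0,-0.025,0.075,60],[0,0,-1.57,0,-0.025,0.075,60]]]}}

```text
time: 46.42
ee_pos: [0.4509, -0.0885, 0.121]
eef_rot: [-0.065, 0.998, -0.0, 0.0]
ft_force: [0.7, -0.8, 0.3]
width: 0.0521
grip_force: 0.0
```

```bash
python3 - <<'E'
from h import *
s=readout.read_state(); print(s['joint_positions'].round(2))
rel([.451,-.088,.025],.133+np.pi/2)
d=shot('wrist','w14.png'); g=cv2.cvtColor(d['img'],cv2.COLOR_RGB2HSV)
m=((g[...,1]>100)&(g[...,2]>50)&(g[...,0]<25)).astype(np.uint8); m[262:]=0
yv=.133;n=np.array([-np.sin(yv),np.cos(yv),0]);x=np.array([np.cos(yv),np.sin(yv),0])
for v in range(190,262,10):
    w=np.flatnonzero(m[v]); 
    if len(w): a,b=onz(d,w[0],v,.034),onz(d,w[-1],v,.034); print(v,w[[0,-1]],(a@n).round(4),(b@n).round(4),'s',(a@x).round(4))
E
```

```text
[ 0.83  0.15 -0.77  2.    0.12  1.04  1.7 ]
rel [-0.     0.    -0.002] [-0.0001  0.0005  0.096 ]
230 [300 332] -0.1584 -0.1363 s 0.4193
240 [299 333] -0.1592 -0.1355 s 0.4264
250 [299 333] -0.1594 -0.1354 s 0.4337
260 [300 332] -0.1588 -0.1361 s 0.4411
```

Call:
{"method": "step_arm", "body": {"deltas": [[[0,0,0,0,-0.0005,0.04,60],[0,0,0,0,-0.0005,0.075,60],[0,0,0,0,-0.0005,0.095,60],[0,0,0,0,-0.0005,0.095,60],[0,0,0,0,-0.0005,0.095,60],[0,0,0,0,-0.0005,0.095,10],[0,0,0,0,-0.0005,0.095,10],[0,0,0,0,-0.0005,0.095,10],[0,0,0,0,-0.0005,0.095,10],[0,0,0,0,-0.0005,0.095,10],[0,0,0,0,-0.0005,0.093,10],[0,0,0,0,-0.0005,0.085,10],[0,0,0,0,-0.0005,0.075,10],[0,0,0,0,-0.0005,0.075,10],[0,0,0,0,-0.0005,0.075,10]]], "squeeze": 60}}

```text
time: 48.35
ee_pos: [0.4507, -0.0892, 0.046]
eef_rot: [-0.066, 0.998, -0.0, -0.0]
ft_force: [0.7, -0.1, -5.6]
width: 0.0236
grip_force: 60.0
```

```bash
cat > lev.py <<'E'
from h import *
s=readout.read_state(); print(s['ee_pos'],s['ft_force'],s['torque'],s['grip_force'],s['width'])
# scene: tray cover gray region / bottom edge; compare z of near & far walls via triangulating cover corners
t=shot('top','lt.png'); c=shot('scene','ls.png')
E
python3 lev.py
```

```text
[ 0.45074141 -0.08919782  0.04598023] [ 0.65688291 -0.07091075 -5.55024462] [0.03742795 0.51425971 0.00941485] 59.994395803660154 0.02358205621942901
```

The tray is airborne (5.5 N) and held at 60 N. Lifting it above the rack's height.

Call:
{"method": "step_arm", "body": {"deltas": [[[0,0,0,0,0,-0.01,10],[0,0,0,0,0,-0.03,10],[0,0,0,0,0,-0.05,10],[0,0,0,0,0,-0.07,10],[0,0,0,0,0,-0.09,10],[0,0,0,0,0,-0.11,10],[0,0,0,0,0,-0.13,10],[0,0,0,0,0,-0.15,10],[0,0,0,0,0,-0.17,10],[0,0,0,0,0,-0.19,10],[0,0,0,0,0,-0.21,10],[0,0,0,0,0,-0.225,10],[0,0,0,0,0,-0.23,10],[0,0,0,0,0,-0.23,10]]]}}

```text
time: 50.2
ee_pos: [0.4509, -0.089, 0.2759]
eef_rot: [-0.066, 0.998, -0.0, -0.0]
ft_force: [-0.2, 0.3, -5.6]
width: 0.0232
grip_force: 60.0
```

```bash
cat > rk.py <<'E'
from h import *
import sys
C=np.array([.602,.351]); Y=.55
def tgt(ox,z,oy=0.,dy=0.):
    x=np.array([np.cos(Y),np.sin(Y)]);n=np.array([-x[1],x[0]])
    p=C+(ox-.134)*x+oy*n; print('tgt',p.round(4),z); return rel([p[0],p[1],z],Y+np.pi/2+dy)
def loc():
    s=readout.read_state(); x=np.array([np.cos(Y),np.sin(Y)]);n=np.array([-x[1],x[0]]); q=np.array(s['ee_pos'][:2])-C
    print('origin local x %.4f y %.4f z %.4f'%(q@x+.134,q@n,s['ee_pos'][2]),'F local',np.round([s['ft_force'][:2]@x,s['ft_force'][:2]@n,s['ft_force'][2]],2),'T',np.round(s['torque'],2),'w',s['width'],'j',s['joint_positions'].round(2))
E
python3 - <<'E'
from rk import *
loc(); tgt(-.16,.275)
t=shot('top'); c=shot('scene')
E
```

```text
origin local x -0.2248 y -0.2961 z 0.2759 F local [ 0.02  0.35 -5.55] T [-0.04  0.51 -0.02] w 0.023247590368351178 j [ 0.89 -0.02 -0.77  1.79 -0.01  1.36  1.82]
tgt [0.3514 0.1973] 0.275
rel [-0.    -0.    -0.418] [0.0609 0.2969 0.0009]
```

Call:
{"method": "step_arm", "body": {"deltas": [[[0,0,-0.02,0.01,0.01,0,10],[0,0,-0.05,0.02,0.03,0,10],[0,0,-0.08,0.03,0.05,0,10],[0,0,-0.11,0.04,0.07,0,10],[0,0,-0.14,0.05,0.09,0,10],[0,0,-0.17,0.06,0.11,0,10],[0,0,-0.2,0.061,0.13,0,10],[0,0,-0.23,0.061,0.15,0,10],[0,0,-0.26,0.061,0.17,0,10],[0,0,-0.29,0.061,0.19,0,10],[0,0,-0.32,0.061,0.21,0,10],[0,0,-0.35,0.061,0.23,0,10],[0,0,-0.38,0.061,0.25,0,10],[0,0,-0.4,0.061,0.27,0,10],[0,0,-0.418,0.061,0.285,0,10],[0,0,-0.418,0.061,0.297,0,10],[0,0,-0.418,0.061,0.297,0,10],[0,0,-0.418,0.061,0.297,0,10]]]}}

```text
time: 52.55
ee_pos: [0.3515, 0.1966, 0.2759]
eef_rot: [-0.271, 0.963, -0.0, -0.0]
ft_force: [-0.1, -0.9, -5.8]
width: 0.0237
grip_force: 60.0
```

```bash
python3 - <<'E'
from rk import *
loc(); tgt(-.16,.21)
t=shot('top','lt.png'); 
# cover corners in top view: gray low-sat region of cover
for z in (.28,.287): 
  x=np.array([np.cos(Y),np.sin(Y),0]);n=np.array([-x[1],x[0],0])
  s=readout.read_state(); o=np.array(s['ee_pos'])+.134*x; o[2]=s['ee_pos'][2]-.026
  for a,b in((.074,.0705),(.074,-.0705),(-.074,.0705),(-.074,-.0705)): print(np.round(proj(t,o+a*x+b*n+[0,0,.034]),1),end=' ')
E
```

```text
origin local x -0.1602 y -0.0007 z 0.2759 F local [-0.61 -0.73 -5.84] T [-0.23  0.46 -0.04] w 0.023706859982247218 j [ 0.68 -0.29 -1.07  1.9  -0.26  1.39  1.8 ]
tgt [0.3514 0.1973] 0.21
rel [-0.    -0.    -0.001] [-0.0003  0.0007  0.0659]
[ 81.8 239.9] [153.5 199.3] [123.  314.2] [195.  272.7] [ 81.8 239.9] [153.5 199.3] [123.  314.2] [195.  272.7]
```

```bash
python3 - <<'E'
from rk import *
t=shot('top'); s=readout.read_state()
x=np.array([np.cos(Y),np.sin(Y),0]);n=np.array([-x[1],x[0],0])
o=np.array(s['ee_pos'])+.134*x; o[2]-=.0255
k=[(.074,.0705),(.074,-.0705),(-.074,-.0705),(-.074,.0705)]
P=np.array([proj(t,o+a*x+b*n+[0,0,.036]) for a,b in k])
g=cv2.cvtColor(t['img'],cv2.COLOR_RGB2GRAY)
# sub-pixel-ish edge position along each predicted side, median of strongest gradient across +-9 px
for i in range(4):
    a,b=P[i],P[(i+1)%4]; nn=np.array([b[1]-a[1],a[0]-b[0]]);nn/=np.linalg.norm(nn)
    if nn@(a-P.mean(0))<0: nn=-nn
    off=[];gr=[]
    for f in np.linspace(.1,.9,17):
        q=a+f*(b-a); r_=np.arange(-9,10); v=[cv2.getRectSubPix(g,(1,1),tuple(map(float,q+e*nn)))[0,0] for e in r_]
        dv=np.diff(np.array(v,float)); j=np.argmax(abs(dv)); off.append(r_[j]+.5);gr.append(dv[j])
    print(i,'offsets',off,'grad',np.median(gr))
E
```

```text
0 offsets [np.float64(-0.5), np.float64(-0.5), np.float64(-0.5), np.float64(-0.5), np.float64(-0.5), np.float64(-1.5), np.float64(-1.5), np.float64(-1.5), np.float64(-1.5), np.float64(-1.5), np.float64(-1.5), np.float64(-1.5), np.float64(6.5), np.float64(-1.5), np.float64(-1.5), np.float64(-1.5), np.float64(-1.5)] grad 20.0
1 offsets [np.float64(5.5), np.float64(5.5), np.float64(1.5), np.float64(1.5), np.float64(1.5), np.float64(1.5), np.float64(1.5), np.float64(1.5), np.float64(1.5), np.float64(1.5), np.float64(1.5), np.float64(0.5), np.float64(1.5), np.float64(0.5), np.float64(0.5), np.float64(1.5), np.float64(0.5)] grad -38.0
2 offsets [np.float64(-0.5), np.float64(-0.5), np.float64(-0.5), np.float64(-0.5), np.float64(-0.5), np.float64(-0.5), np.float64(-0.5), np.float64(-2.5), np.float64(4.5), np.float64(-0.5), np.float64(-0.5), np.float64(-0.5), np.float64(-0.5), np.float64(-0.5), np.float64(-0.5), np.float64(1.5), np.float64(-0.5)] grad -38.0
3 offsets [np.float64(-6.5), np.float64(-4.5), np.float64(-1.5), np.float64(-0.5), np.float64(-1.5), np.float64(-1.5), np.float64(-1.5), np.float64(-1.5), np.float64(-1.5), np.float64(-1.5), np.float64(-1.5), np.float64(-1.5), np.float64(-1.5), np.float64(-1.5), np.float64(-2.5), np.float64(-2.5), np.float64(-2.5)] grad -54.0
```

Call:
{"method": "step_arm", "body": {"deltas": [[[0,0,-0.01,0,0.003,0.015,10],[0,0,-0.01,0,0.003,0.03,10],[0,0,-0.01,0,0.003,0.045,10],[0,0,-0.01,0,0.003,0.06,10],[0,0,-0.01,0,0.003,0.066,10],[0,0,-0.01,0,0.003,0.066,10],[0,0,-0.01,0,0.003,0.066,10]]]}}

```text
time: 53.52
ee_pos: [0.3501, 0.2, 0.2104]
eef_rot: [-0.276, 0.961, 0.0, 0.0]
ft_force: [-0.1, -0.6, -6.1]
width: 0.0233
grip_force: 60.0
```

```bash
python3 - <<'E'
from rk import *
loc()
E
```

```text
origin local x -0.1597 y 0.0030 z 0.2104 F local [-0.36 -0.43 -6.09] T [-0.2   0.43  0.  ] w 0.023269811363059462 j [ 0.71 -0.22 -1.17  2.   -0.22  1.24  1.75]
```

Call:
{"method": "step_arm", "body": {"deltas": [[[0,0,0,-0.008,0,0,10],[0,0,0,-0.016,0,0,10],[0,0,0,-0.024,0,0,10],[0,0,0,-0.032,0,0,10],[0,0,0,-0.04,0,0,10],[0,0,0,-0.04,0,0,10]]]}}

```text
time: 54.28
ee_pos: [0.3708, 0.2155, 0.2038]
eef_rot: [-0.277, 0.961, -0.003, -0.018]
ft_force: [-62.9, -26.7, 5.0]
width: 0.0235
grip_force: 60.1
```

```bash
python3 - <<'E'
from rk import *
loc()
E
```

```text
origin local x -0.1339 y 0.0054 z 0.2038 F local [-67.53  10.11   5.03] T [-5.75 13.16 -0.52] w 0.023534960517705518 j [ 0.76  0.02 -1.36  1.93  0.02  1.25  1.52]
```

Call:
{"method": "step_arm", "body": {"deltas": [[[0,0,0,0.02,0,0,10],[0,0,0,0.04,0,0,10],[0,0,0,0.045,0,0,10],[0,0,0,0.045,0,0,10],[0,0,0,0.045,0,-0.03,10],[0,0,0,0.045,0,-0.065,10],[0,0,0,0.045,0,-0.065,10],[0,0,0,0.045,0,-0.065,10]]]}}

```text
time: 55.28
ee_pos: [0.3455, 0.1973, 0.274]
eef_rot: [-0.277, 0.961, 0.0, -0.001]
ft_force: [-0.7, -0.1, -6.1]
width: 0.0238
grip_force: 60.0
```

```bash
cat > edges.py <<'E'
from rk import *
def run(cam,pitch=0):
    t=shot(cam); s=readout.read_state(); Rm=R.from_quat(s['eef_rot']).as_matrix()
    x=-Rm[:,0]; n=Rm[:,1]*np.sign(Rm[1,1]); z=-Rm[:,2]
    g=cv2.cvtColor(t['img'],cv2.COLOR_RGB2GRAY)
    o=np.array(s['ee_pos'])+.134*x-.0255*z
    k=[(.074,.0705),(.074,-.0705),(-.074,-.0705),(-.074,.0705)]
    P=np.array([proj(t,o+a*x+b*n+.036*z) for a,b in k])
    for i in range(4):
        a,b=P[i],P[(i+1)%4]; nn=np.array([b[1]-a[1],a[0]-b[0]]);nn/=np.linalg.norm(nn)
        if nn@(a-P.mean(0))<0: nn=-nn
        off=[];gr=[]
        for f in np.linspace(.1,.9,13):
            q=a+f*(b-a); r_=np.arange(-12,13); v=[cv2.getRectSubPix(g,(1,1),tuple(map(float,q+e*nn)))[0,0] for e in r_]
            dv=np.diff(np.array(v,float)); j=np.argmax(abs(dv)); off.append(float(r_[j]+.5));gr.append(dv[j])
        print(cam,i,a.round(),off,np.median(gr))
    return t
if __name__=='__main__':
    loc(); run('top'); run('scene')
E
python3 edges.py
```

```text
origin local x -0.1650 y 0.0030 z 0.2740 F local [-0.67  0.23 -6.1 ] T [-0.24  0.44  0.03] w 0.02375832171457489 j [ 0.72 -0.33 -1.09  1.91 -0.3   1.4   1.84]
top 0 [ 80. 244.] [2.5, 11.5, -9.5, -10.5, -10.5, -11.5, -11.5, -11.5, -11.5, -11.5, -11.5, -11.5, -11.5] 28.0
top 1 [152. 203.] [10.5, 2.5, 3.5, 2.5, 2.5, 2.5, 2.5, 2.5, 2.5, 2.5, 1.5, 1.5, 1.5] -41.0
top 2 [194. 276.] [8.5, 9.5, 10.5, 6.5, -8.5, -8.5, -8.5, -7.5, 0.5, 6.5, 2.5, 2.5, 0.5] -34.0
top 3 [122. 318.] [-6.5, -2.5, -2.5, -2.5, -3.5, -3.5, -3.5, -3.5, -4.5, -4.5, -4.5, -5.5, 0.5] -54.0
scene 0 [475. 281.] [10.5, 10.5, 10.5, 10.5, 10.5, 10.5, 10.5, 10.5, 10.5, 10.5, 10.5, 10.5, 10.5] -29.0
scene 1 [409. 269.] [0.5, 0.5, 0.5, 0.5, 0.5, 0.5, 0.5, 0.5, 0.5, 0.5, 0.5, 0.5, 0.5] -43.0
scene 2 [418. 222.] [11.5, 10.5, 2.5, 1.5, -5.5, -5.5, -5.5, -5.5, 2.5, 3.5, 7.5, 11.5, 3.5] 16.0
scene 3 [479. 233.] [0.5, -0.5, -0.5, -1.5, -1.5, -1.5, -1.5, -1.5, -1.5, -1.5, -1.5, -1.5, -1.5] -20.0
```

```bash
cat > prof.py <<'E'
from rk import *
s=readout.read_state(); Rm=R.from_quat(s['eef_rot']).as_matrix()
x=-Rm[:,0]; n=Rm[:,1]*np.sign(Rm[1,1]); z=-Rm[:,2]
o=np.array(s['ee_pos'])+.134*x-.0255*z
for cam in ('scene','top'):
    t=shot(cam); h=cv2.cvtColor(t['img'],cv2.COLOR_RGB2HSV)
    for b in (-.05,.05):
        print(cam,'n=',b,'along x, (x mm: V/S)')
        print(' '.join('%d:%d/%d'%(a*1000,*[h[int(round(p[1])),int(round(p[0])),i] for i in(2,1)]) for a in np.arange(.03,.125,.004) for p in [proj(t,o+a*x+b*n+.037*z)]))
    for a in (-.06,.05):
        print(cam,'x=',a,'along n')
        print(' '.join('%d:%d/%d'%(b*1000,*[h[int(round(p[1])),int(round(p[0])),i] for i in(2,1)]) for b in np.r_[np.arange(-.11,-.05,.004),np.arange(.05,.09,.004)] for p in [proj(t,o+a*x+b*n+.037*z)]))
E
python3 prof.py
```

```text
scene n= -0.05 along x, (x mm: V/S)
30:142/52 34:142/54 38:141/52 42:140/53 46:140/51 50:141/52 54:140/51 58:141/52 62:140/51 66:141/52 70:141/51 74:138/50 78:131/60 82:139/183 86:140/208 90:152/208 94:154/209 98:154/207 102:122/196 106:74/172 110:29/44 114:30/68 118:27/76 122:30/60
scene n= 0.05 along x, (x mm: V/S)
30:140/53 34:140/51 38:141/52 42:140/53 46:140/53 50:141/52 54:139/51 58:140/53 62:140/53 66:142/52 70:141/52 74:145/51 78:136/66 82:146/194 86:149/209 90:151/208 94:153/208 98:148/205 102:112/196 106:64/171 110:16/48 114:18/43 118:18/43 122:18/43
scene x= -0.06 along n
-110:35/66 -106:34/60 -102:35/58 -97:35/51 -93:36/64 -89:33/62 -85:28/73 -81:29/62 -77:30/60 -73:53/58 -69:102/55 -65:142/52 -61:140/51 -57:140/51 -53:140/53 50:140/53 54:140/51 58:140/51 62:140/53 66:149/55 70:160/56 74:103/59 78:90/54 82:94/60 86:95/59
scene x= 0.05 along n
-110:19/54 -106:18/28 -102:19/54 -97:17/60 -93:19/67 -89:18/43 -85:19/67 -81:23/55 -77:31/66 -73:34/60 -69:123/52 -65:141/52 -61:140/51 -57:140/53 -53:140/53 50:141/52 54:142/52 58:159/51 62:170/51 66:118/54 70:18/57 74:17/60 78:20/5
[... 418 characters left out ...]
 66:29/26 70:41/12 74:45/11 78:35/7 82:36/7 86:37/14 90:43/18 94:84/27 98:127/32 102:162/33 106:159/30 110:101/28 114:99/28 118:100/26 122:116/29
top x= -0.06 along n
-110:31/25 -106:32/24 -102:34/30 -97:42/36 -93:30/26 -89:24/11 -85:25/20 -81:38/87 -77:69/148 -73:83/77 -69:167/27 -65:174/28 -61:175/29 -57:175/28 -53:174/28 50:177/26 54:178/27 58:162/30 62:82/62 66:80/64 70:80/64 74:79/58 78:79/61 82:84/61 86:85/60
top x= 0.05 along n
-110:118/61 -106:188/42 -102:172/47 -97:136/56 -93:137/54 -89:147/52 -85:176/61 -81:130/59 -77:133/56 -73:149/50 -69:150/56 -65:151/56 -61:156/54 -57:145/49 -53:138/57 50:61/29 54:103/32 58:98/31 62:41/31 66:29/26 70:30/26 74:44/35 78:107/29 82:117/28 86:116/29
```

The profiles show the nose hit the rail ends: it now droops about 25 mm (0.13 rad) and the tray slid about 18 mm in the grip. I'll tilt the tool to level the tray and re-measure.

Call:
{"method": "step_arm", "body": {"deltas": [[[0,-0.04,0,0,0,0,10],[0,-0.08,0,0,0,0,10],[0,-0.12,0,0,0,0,10],[0,-0.13,0,0,0,0,10],[0,-0.13,0,0,0,0,10]]]}}

```text
time: 56.1
ee_pos: [0.3453, 0.1972, 0.2748]
eef_rot: [-0.276, 0.959, 0.018, 0.062]
ft_force: [-0.1, -0.2, -5.7]
width: 0.0237
grip_force: 60.0
```

```bash
cat > prof2.py <<'E'
from rk import *
import sys
def edges(L=.116,zo=.0255):
    s=readout.read_state(); Rm=R.from_quat(s['eef_rot']).as_matrix()
    x=-Rm[:,0]; x[2]=0; x/=np.linalg.norm(x); z=np.array([0,0,1.]); n=np.cross(z,x)
    o=np.array(s['ee_pos'])+L*x-zo*z
    print('yaw',np.arctan2(x[1],x[0]),'o',o)
    def chg(t,p0,d,test,lo,hi):
        for a in np.arange(lo,hi,.0005):
            p=proj(t,p0+a*d); h=H[int(round(p[1])),int(round(p[0]))]
            if test(h): return round(a*1000,1)
    for cam in('scene','top'):
        t=shot(cam); H=cv2.cvtColor(t['img'],cv2.COLOR_RGB2HSV).astype(int)
        top=o+.037*z
        for b in(-.05,-.03,.03,.05):
            h0=H[tuple(int(round(q)) for q in proj(t,top+.02*x+b*n)[::-1])]
            print(cam,'far edge n=%g'%b,chg(t,top+b*n,x,lambda h:abs(h[2]-h0[2])>35 or h[1]>100,.03,.13))
        for a in(-.04,0,.04):
            print(cam,'right x=%g'%a,chg(t,top+a*x,-n,lambda h:h[2]<100 or h[1]>80,.03,.13),'left',chg(t,top+a*x,n,lambda h:h[2]<110 or h[1]>80,.03,.13))
edges()
loc()
E
python3 prof2.py
```

```text
yaw 0.5604317437191677 o [0.44358072 0.25887062 0.24925471]
scene far edge n=-0.05 77.0
scene far edge n=-0.03 74.5
scene far edge n=0.03 77.0
scene far edge n=0.05 75.0
scene right x=-0.04 69.5 left 72.5
scene right x=0 71.5 left 70.5
scene right x=0.04 70.5 left 70.5
top far edge n=-0.05 72.5
top far edge n=-0.03 129.5
top far edge n=0.03 74.0
top far edge n=0.05 73.5
top right x=-0.04 71.5 left 70.0
top right x=0 73.0 left 71.5
top right x=0.04 71.5 left 71.5
origin local x -0.1650 y 0.0031 z 0.2749 F local [ 0.35  0.36 -4.93] T [-0.31  0.61 -0.03] w 0.02311979359953007 j [ 0.61 -0.45 -0.93  2.   -0.4   1.31  1.93]
```

The tray is now level to ~2 mm, with its origin 116 mm ahead of the TCP. Lowering it in front of the rails, centred.

```bash
cat >> rk.py <<'E'
def mv(dx,dn,dz):
    x=np.array([np.cos(Y),np.sin(Y)]);n=np.array([-x[1],x[0]]); s=readout.read_state(); p=np.array(s['ee_pos']); p[:2]+=dx*x+dn*n; p[2]+=dz; return rel(p)
E
python3 - <<'E'
from rk import *
mv(.013,-.004,-.0663); mv(.05,0,0)
E
```

```text
rel [0. 0. 0.] [-0.0043 -0.0041  0.0674]
rel [0. 0. 0.] [-0.0496 -0.0005  0.0064]
```

Call:
{"method": "step_arm", "body": {"deltas": [[[0,0,0,-0.002,-0.002,0.02,10],[0,0,0,-0.003,-0.004,0.04,10],[0,0,0,-0.004,-0.004,0.055,10],[0,0,0,-0.0043,-0.0041,0.065,10],[0,0,0,-0.0043,-0.0041,0.0674,10],[0,0,0,-0.0043,-0.0041,0.0674,10],[0,0,0,-0.0043,-0.0041,0.0674,10]]]}}

```text
time: 57.08
ee_pos: [0.359, 0.2007, 0.2092]
eef_rot: [-0.276, 0.959, 0.018, 0.063]
ft_force: [-0.4, -0.8, -5.6]
width: 0.0236
grip_force: 60.0
```

```bash
python3 prof2.py
```

```text
yaw 0.5602501588511244 o [0.45725103 0.26238999 0.18372328]
scene far edge n=-0.05 76.0
scene far edge n=-0.03 74.0
scene far edge n=0.03 76.5
scene far edge n=0.05 77.0
scene right x=-0.04 70.0 left 70.0
scene right x=0 71.5 left 70.0
scene right x=0.04 70.5 left 70.5
top far edge n=-0.05 73.5
top far edge n=-0.03 74.5
top far edge n=0.03 75.5
top far edge n=0.05 74.5
top right x=-0.04 71.5 left 71.5
top right x=0 73.0 left 70.0
top right x=0.04 72.0 left 71.0
origin local x -0.1518 y -0.0011 z 0.2091 F local [ 0.34 -0.47 -5.87] T [-0.36  0.64  0.03] w 0.023606106116565478 j [ 0.66 -0.36 -1.05  2.08 -0.37  1.14  1.89]
```

Call:
{"method": "step_arm", "body": {"deltas": [[[0,0,0,-0.006,0,0.0008,10],[0,0,0,-0.012,0,0.0015,10],[0,0,0,-0.018,0,0.0023,10],[0,0,0,-0.024,0,0.003,10],[0,0,0,-0.024,0,0.003,10]]]}}

```text
time: 57.8
ee_pos: [0.3795, 0.2137, 0.2089]
eef_rot: [-0.276, 0.959, 0.018, 0.062]
ft_force: [0.2, -0.4, -5.7]
width: 0.0237
grip_force: 60.0
```

```bash
python3 - <<'E'
from rk import *
loc()
E
```

```text
origin local x -0.1274 y -0.0007 z 0.2089 F local [-0.02 -0.5  -5.71] T [-0.31  0.63  0.01] w 0.023687455625111844 j [ 0.73 -0.27 -1.15  2.03 -0.3   1.11  1.82]
```

Call:
{"method": "step_arm", "body": {"deltas": [[[0,0,0,-0.006,0,0.0008,10],[0,0,0,-0.012,0,0.0015,10],[0,0,0,-0.018,0,0.0023,10],[0,0,0,-0.024,0,0.003,10],[0,0,0,-0.024,0,0.003,10]]]}}

```text
time: 58.42
ee_pos: [0.4, 0.2266, 0.2091]
eef_rot: [-0.276, 0.959, 0.018, 0.062]
ft_force: [0.9, -0.6, -6.0]
width: 0.0235
grip_force: 60.0
```

```bash
python3 - <<'E'
from rk import *
loc()
E
```

```text
origin local x -0.1032 y -0.0005 z 0.2091 F local [ 0.47 -1.   -6.  ] T [-0.35  0.63  0.01] w 0.02349811182725958 j [ 0.8  -0.17 -1.28  1.97 -0.2   1.09  1.73]
```

Call:
{"method": "step_arm", "body": {"deltas": [[[0,0,0,-0.006,0,0.0008,10],[0,0,0,-0.012,0,0.0015,10],[0,0,0,-0.018,0,0.0023,10],[0,0,0,-0.024,0,0.003,10],[0,0,0,-0.024,0,0.003,10]]]}}

```text
time: 59.05
ee_pos: [0.4201, 0.2393, 0.209]
eef_rot: [-0.276, 0.959, 0.019, 0.062]
ft_force: [-0.1, -1.6, -5.7]
width: 0.0233
grip_force: 60.0
```

```bash
python3 - <<'E'
from rk import *
loc()
E
```

```text
origin local x -0.0794 y -0.0001 z 0.2090 F local [-0.91 -1.29 -5.71] T [-0.39  0.56 -0.08] w 0.023324599878942743 j [ 0.82  0.02 -1.41  1.92  0.03  1.09  1.53]
```

Call:
{"method": "step_arm", "body": {"deltas": [[[0,0,0,-0.005,0,0.0006,10],[0,0,0,-0.01,0,0.0013,10],[0,0,0,-0.01,0,0.0013,10]]]}}

```text
time: 59.42
ee_pos: [0.4284, 0.2446, 0.209]
eef_rot: [-0.276, 0.959, 0.018, 0.062]
ft_force: [-0.7, -0.1, -5.6]
width: 0.0236
grip_force: 60.0
```

```bash
python3 - <<'E'
from rk import *
loc()
E
```

```text
origin local x -0.0696 y -0.0000 z 0.2090 F local [-0.62  0.24 -5.6 ] T [-0.35  0.63  0.02] w 0.023559390020252265 j [ 0.76  0.11 -1.4   1.9   0.13  1.1   1.45]
```

The joint-3 limit is being avoided by the controller, so I'll go on.

Call:
{"method": "step_arm", "body": {"deltas": [[[0,0,0,-0.006,0,0.0008,10],[0,0,0,-0.012,0,0.0015,10],[0,0,0,-0.018,0,0.0023,10],[0,0,0,-0.024,0,0.003,10],[0,0,0,-0.024,0,0.003,10]]]}}

```text
time: 60.05
ee_pos: [0.4494, 0.2578, 0.2093]
eef_rot: [-0.276, 0.959, 0.018, 0.062]
ft_force: [0.8, 0.8, -5.4]
width: 0.0236
grip_force: 60.0
```

```bash
python3 - <<'E'
from rk import *
loc(); mv(.03,0,-.004)
E
```

```text
origin local x -0.0448 y 0.0004 z 0.2093 F local [ 1.05  0.27 -5.39] T [-0.35  0.55 -0.08] w 0.02356401963173233 j [ 0.62  0.22 -1.33  1.85  0.26  1.12  1.34]
rel [0. 0. 0.] [-0.0292 -0.0003  0.0079]
```

Call:
{"method": "step_arm", "body": {"deltas": [[[0,0,0,-0.006,0,0.0016,10],[0,0,0,-0.012,0,0.0032,10],[0,0,0,-0.018,0,0.0048,10],[0,0,0,-0.024,0,0.0064,10],[0,0,0,-0.029,0,0.008,10],[0,0,0,-0.029,0,0.008,10]]]}}

```text
time: 60.8
ee_pos: [0.4748, 0.2735, 0.205]
eef_rot: [-0.276, 0.959, 0.018, 0.062]
ft_force: [0.8, -0.2, -5.3]
width: 0.0235
grip_force: 60.0
```

```bash
python3 - <<'E'
from rk import *
loc(); mv(.02,0,-.004)
E
```

```text
origin local x -0.0150 y 0.0004 z 0.2050 F local [ 0.57 -0.59 -5.29] T [-0.47  0.44 -0.24] w 0.023478985376294753 j [ 0.49  0.32 -1.26  1.78  0.36  1.15  1.26]
rel [0. 0. 0.] [-0.0193 -0.0002  0.0066]
```

Call:
{"method": "step_arm", "body": {"deltas": [[[0,0,0,-0.004,0,0.0016,10],[0,0,0,-0.008,0,0.0032,10],[0,0,0,-0.013,0,0.0048,10],[0,0,0,-0.019,0,0.0066,10],[0,0,0,-0.019,0,0.0066,10]]]}}

```text
time: 61.42
ee_pos: [0.4919, 0.284, 0.2015]
eef_rot: [-0.276, 0.959, 0.018, 0.063]
ft_force: [-0.3, -3.6, -1.5]
width: 0.0237
grip_force: 60.0
```

```bash
python3 - <<'E'
from rk import *
loc(); mv(.02,0,0)
E
```

```text
origin local x 0.0051 y 0.0005 z 0.2015 F local [-2.14 -2.92 -1.48] T [-0.77  0.31 -0.45] w 0.02372369422717137 j [ 0.41  0.38 -1.21  1.74  0.41  1.16  1.23]
rel [0. 0. 0.] [-0.0198 -0.0002  0.0026]
```

Call:
{"method": "step_arm", "body": {"deltas": [[[0,0,0,-0.004,0,0.0005,10],[0,0,0,-0.008,0,0.001,10],[0,0,0,-0.012,0,0.0016,10],[0,0,0,-0.012,0,0.0016,10]]]}}

```text
time: 61.92
ee_pos: [0.5017, 0.2901, 0.2015]
eef_rot: [-0.276, 0.959, 0.018, 0.062]
ft_force: [-4.3, -5.9, 4.3]
width: 0.0235
grip_force: 60.1
```

```bash
python3 - <<'E'
from rk import *
loc()
E
```

```text
origin local x 0.0166 y 0.0005 z 0.2015 F local [-6.75 -2.79  4.29] T [-1.24  1.1  -0.46] w 0.02348926445796902 j [ 0.38  0.4  -1.19  1.71  0.44  1.17  1.22]
```

Call:
{"method": "step_arm", "body": {"deltas": [[[0,0,0,-0.002,0,-0.001,10],[0,0,0,-0.004,0,-0.001,10],[0,0,0,-0.004,0,-0.001,10]]]}}

```text
time: 62.3
ee_pos: [0.5018, 0.2909, 0.2015]
eef_rot: [-0.276, 0.959, 0.016, 0.059]
ft_force: [-20.2, -14.6, 7.4]
width: 0.0235
grip_force: 60.2
```

```bash
python3 - <<'E'
from rk import *
loc()
E
```

```text
origin local x 0.0172 y 0.0012 z 0.2015 F local [-24.89  -1.88   7.41] T [-2.77  4.12 -0.66] w 0.023490774423899904 j [ 0.37  0.41 -1.19  1.7   0.44  1.18  1.22]
```

The tray is seated against the stop: no more travel, 25 N. Relieving the force, releasing and retreating.

Call:
{"method": "step_arm", "body": {"deltas": [[[0,0,0,0.003,0,-0.001,10],[0,0,0,0.003,0,-0.001,10],[0,0,0,0.003,0,-0.001,35],[0,0,0,0.003,0,-0.001,50],[0,0,0,0.003,0,-0.001,50],[0,0,0,0.003,0,-0.001,50],[0,0,0,0.003,0,-0.02,50],[0,0,0,0.003,0,-0.05,50],[0,0,0,0.01,0,-0.09,50],[0,0,0,0.03,0,-0.12,50],[0,0,0,0.03,0,-0.12,50]]]}}

```text
time: 63.68
ee_pos: [0.4664, 0.2683, 0.3204]
eef_rot: [-0.276, 0.959, 0.017, 0.065]
ft_force: [-0.0, -0.8, -0.4]
width: 0.0433
grip_force: 0.0
```

```bash
cat > fin.py <<'E'
from rk import *
loc()
x=np.array([np.cos(Y),np.sin(Y),0]);n=np.array([-x[1],x[0],0])
d=shot('wrist','fin.png'); H=cv2.cvtColor(d['img'],cv2.COLOR_RGB2HSV).astype(int)
wood=((H[...,1]>100)&(H[...,0]<25)&(H[...,2]>40)).astype(np.uint8)
for cn in cv2.findContours(wood,cv2.RETR_EXTERNAL,cv2.CHAIN_APPROX_SIMPLE)[0]:
    if cv2.contourArea(cn)>200:
        P=cn[:,0]; q=np.array([onz(d,u,v,.209)-np.r_[C,0] for u,v in P]); print('wrist wood px',P.min(0),P.max(0),'local x',(q@x).min().round(4),(q@x).max().round(4),'n',(q@n).min().round(4),(q@n).max().round(4))
for cam in('top','scene'):
    t=shot(cam); h=cv2.cvtColor(t['img'],cv2.COLOR_RGB2HSV)
    for b in(-.045,.045):
        print(cam,b,' '.join('%d:%d/%d'%(a*1000,h[int(round(p[1])),int(round(p[0])),2],h[int(round(p[1])),int(round(p[0])),1]) for a in np.r_[np.arange(-.1,-.06,.004),np.arange(.06,.09,.004)] for p in [proj(t,np.r_[C,.212]+a*x+b*n)]))
E
python3 fin.py
```

```text
origin local x -0.0248 y 0.0004 z 0.3204 F local [-0.46 -0.69 -0.35] T [ 0.01  0.   -0.03] w 0.04331718239247614 j [ 0.62  0.18 -1.35  1.63  0.2   1.34  1.39]
wrist wood px [184 352] [572 370] local x -0.0393 -0.0146 n -0.1197 0.2366
wrist wood px [411 281] [431 342] local x -0.1104 -0.049 n 0.0792 0.1007
wrist wood px [201 281] [221 342] local x -0.1086 -0.0468 n -0.0983 -0.0773
wrist wood px [300 221] [331 295] local x -0.1614 -0.0963 n -0.012 0.0129
top -0.045 -100:63/4 -96:58/4 -92:54/5 -88:56/5 -83:54/5 -79:55/5 -75:121/42 -71:176/29 -67:174/29 -63:174/29 -59:165/28 60:161/32 64:161/32 68:161/30 72:144/34 76:93/38 80:93/41 84:95/40 88:96/43
top 0.045 -100:35/15 -96:34/8 -92:34/8 -88:34/15 -83:35/22 -79:35/7 -75:34/8 -71:35/7 -67:35/7 -63:60/13 -59:178/26 60:171/33 64:170/32 68:170/32 72:144/41 76:106/103 80:102/135 84:101/139 88:104/137
scene -0.045 -100:30/60 -96:31/58 -92:29/62 -88:30/60 -83:30/60 -79:30/60 -75:94/54 -71:159/53 -67:153/52 -63:142/52 -59:143/52 60:133/52 64:134/49 68:133/50 72:132/58 76:156/168 80:160/207 84:170/209 88:181/166
scene 0.045 -100:20/51 -96:17/30 -92:19/27 -88:19/27 -83:17/60 -79:24/53 -75:68/56 -71:170/51 -67:175/50 -63:173/49 -59:173/49 60:132/50 64:132/48 68:131/49 72:131/64 76:163/181 80:167/208 84:173/208 88:168/200
```

```bash
python3 -c "
from bench import r
print(r.close_job())"
```

```text
the job is handed in; nothing more can be done
None
```

The job is handed in: all four tubes lie flat in the tray, the cover is shut, and the tray is home against the stop on the top rail pair. On the way, the first try at shutting the cover dragged the tray, and the first push into the rack hit the rail ends at about 68 N, slipping the tray 18 mm in the grip before I re-levelled it.

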